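# Check the sample caddies and set the cupping row

### The arm

A 6-joint arm with a two-finger parallel gripper is mounted at the origin on the work surface. World frame = base frame: x ahead of the robot, y to its left, z up, the work surface at z = 0. Lengths are in m, angles in degrees, forces in N, time in s.
With the tool pointing down it reaches from about 0.375 to 0.9 m from the base axis. Payload 3.1 kg.
Tool frame: the origin (TCP) lies on the centre line of the jaws, within the pads' length; the fingertips stand 11 mm ahead of it and the grasp point (between the pads) lies 8 mm behind it; z points along the fingers, y is the line along which they close (so a half turn about z gives the same grasp; the last joint's range is limited). The gripper opens to 87 mm and grips with 3 to 60 N. Pads are 19 mm wide; open, the fingers measure 117 mm over their backs; the gripper's body (75 mm by 190 mm) begins 51 mm behind the grasp point.
Start: joints at [-76.289, 30.224, 82.088, -0, 67.689, -10.227], TCP at [0.254, -0.571, 0.234] pointing down, gripper open.
Joint ranges: [-176.69, 176.69], [-43.24, 126.21], [12.49, 139.97], [-82, 262], [0, 151.66], [-163.58, 163.58]. Speed limits (degrees/s): [159.86, 159.86, 180, 180, 180, 180].

### API

Orientations are given as a 3x3 rotation matrix whose columns are the frame's x, y, z axes.
In Python, from rig import * gives the robot as it stands.
- The arm moves only by the shell command python3 -m inch 'ROWS'. ROWS is JSON, a list of rows, each an object of numbers: "gripper": the opening in per cent of the stroke, from 0 (shut) to 100 (fully open); "dx", "dy", "dz": the shift along the tool's x, y, z in mm; "turn": the turn about the tool's z in rad. A call has 1 to 12 rows; each row is the pose to reach, as a shift and turn from the pose commanded when the call began, along the tool's axes at that moment; what a row does not reach only later rows make up. A row lasts 1/10 s, in which the tool goes at most 50 mm and 8.59 degrees, less where a joint would pass 70% of its speed; a pose out of reach is approached as far as the arm can. A call with a gripper value outside its range is refused whole. The fingers move at their own pace and stop on an object; the grip force is fixed at half the most. Time passes only in rows, so rows that repeat a pose let the fingers close. It gives the time, the measured TCP pose, the force and the opening at its end, in the units of the state.
- read_state(): the state, without advancing time (a new reading comes with each control period).
- capture(name): name is "scene" or "side" or "wrist"; returns the picture (480x640x3 uint8, red, green, blue); there is no depth.
- get_calibration(name): a dict with "camera_matrix" (3x3 intrinsics, pixels), "world_to_cam" (4x4, takes a point from world to camera coordinates); the wrist camera has in their place "T_tool_cam" (4x4, takes a point from camera to tool coordinates, whose origin is the TCP and whose axes are the flange's). Camera axes: x right, y down, z forward; pixel columns grow to the right and rows downward; lengths in m; the calibration is good to about 2 mm. A picture is of the moment at which its call begins: read the wrist's pose just before it. get_calibration takes no time and is no camera call.
- hand_in(): hands the job in, once; it reports no verdict.
Trained networks look in the newest picture that a camera, given by its name, has taken for a name from the list of things; names that differ only in an ending like _2 or _b are one class to them, and where a whole thing is asked for, a point or a joint stands for the part that bears it (a point fixed in the world has none). Each returns a list of dicts, best first, with "score" (0 to 1); they miss things now and then, are a little off and sometimes report something else, mostly with a low value. They report only what shows in the picture. A call takes as long as a camera call. They do not tell look-alikes from the thing itself.
- recognise(camera, query): "extent" ([centre column, centre row, width, height] in pixels, round what is visible of it).
The state is a dict: "time_s": time; "joint_positions": joint angles; "qvel": joint speeds; "tau": joint torques, N m; "position": TCP position; "tcp_rot": TCP orientation; "force": force on the tool from outside, world axes, zero at the start; "moment": the same for the moment, N m; "opening": opening from 0.0 (shut) to 1.0 (fully open).
Only numpy, scipy, OpenCV 4.12 (cv2) and the standard library are available. Lean on these libraries where they do the work, as an engineer would, in place of code of your own. Each camera call takes 0.05 s, during which the arm holds its last target. There are 200 camera calls.

### The job

Go along the row of sample caddies from left (+y) to right and try every lid: raise it about halfway by its knob and let it go. A caddy whose lid drops shut by itself is good: leave it in its place and drop one stirrer, shaft down, fully home into the narrow tube behind it. A caddy whose lid stays up is stiff: press the lid shut and stand the caddy upright on the cork reject mat with no stirrer in it; spare stirrers are not wanted anywhere in particular, and a cup standing beyond the row must be left alone.

Things in the scene. Friction and masses are not known exactly. Their poses are not given: they have to be found in the camera images.
- caddy_1a: sample caddy in the first (leftmost, +y) place of the zigzag row, if present (at most one in a place). Empty steel box 64 (x) x 52 (y) x 80 mm high, 0.35 to 0.6 kg, origin at the centre of its underside, z up; faces the robot (knob towards -x) within about 20 degrees. Carry it by its sides, fingers closing along its y. Lid: see lid_1a; tube: see caddy_1b
- caddy_1b: sample caddy in the first (leftmost, +y) place of the zigzag row, if present (at most one in a place). Looks the same. Behind the box of every caddy is a narrow upright tube for a stirrer, 16 x 16 mm inside, 3 mm walls (outer back face at x = +60), open at the foot, centred at x = +49, y = 0 in the caddy's frame, its rim at z = 76 mm
- caddy_2a: sample caddy in the second place of the zigzag row, if present (at most one in a place). Same shape as caddy_1a
- caddy_2b: sample caddy in the second place of the zigzag row, if present (at most one in a place). Same shape as caddy_1a
- caddy_3a: sample caddy in the third place of the zigzag row, if present (at most one in a place). Same shape as caddy_1a
- caddy_3b: sample caddy in the third place of the zigzag row, if present (at most one in a place). Same shape as caddy_1a
- caddy_4a: sample caddy in the last (rightmost) place of the zigzag row, if present (at most one in a place). Same shape as caddy_1a
- caddy_4b: sample caddy in the last (rightmost) place of the zigzag row, if present (at most one in a place). Same shape as caddy_1a
- lid_1a (a joint): lid angle of caddy_1a, rad: 0 shut, grows as the knob rises, stop at 1.4. Wooden lid 60 x 47 x 4 mm on top of the caddy (z 80 to 84), hinged at the back along y at x = +30, z = 80 mm. A small steel stem juts out from the middle of its front edge and ends in a ball knob 16 mm across, centred at x = -54, y = 0, z = 83 mm in the caddy's frame when shut; pinch it from above along y
- lid_1b (a joint): lid angle of caddy_1b, rad: 0 shut, grows as the knob rises, stop at 1.4. Any lid, in any place, may be free or stiff: a free lid drops shut within 0.5 s when let go half open; a stiff one (about 0.035 N m of friction, 0.6 N at the knob) stays where it is left and is pressed shut from above
- lid_2a (a joint): lid angle of caddy_2a, rad: 0 shut, grows as the knob rises, stop at 1.4; free or stiff, see lid_1b
- lid_2b (a joint): lid angle of caddy_2b, rad: 0 shut, grows as the knob rises, stop at 1.4; free or stiff, see lid_1b
- lid_3a (a joint): lid angle of caddy_3a, rad: 0 shut, grows as the knob rises, stop at 1.4; free or stiff, see lid_1b
- lid_3b (a joint): lid angle of caddy_3b, rad: 0 shut, grows as the knob rises, stop at 1.4; free or stiff, see lid_1b
- lid_4a (a joint): lid angle of caddy_4a, rad: 0 shut, grows as the knob rises, stop at 1.4; free or stiff, see lid_1b
- lid_4b (a joint): lid angle of caddy_4b, rad: 0 shut, grows as the knob rises, stop at 1.4; free or stiff, see lid_1b
- stirrer_1: stirrer: steel shaft, 8 mm thick and 70 mm long, with a rounded end, and above it a round dark wooden grip 26 mm across and 40 mm high; 110 mm long in all, 40 g. Origin at the shaft's lower end, z along it towards the grip. Hangs upright in the stand at the start by the grip's underside
- stirrer_2: another stirrer like stirrer_1
- stirrer_3: another stirrer like stirrer_1
- stirrer_4: another stirrer like stirrer_1
- stirrer_5: another stirrer like stirrer_1
- mat: reject mat: flat cork mat fixed on the bench, 260 (x) x 220 (y) x 3 mm thick, origin at the centre of its underside; to one side of the row, either left or right
- stand: fixed wooden stand on the other side of the row: plate 184 (x) x 124 (y) mm with its top at z = 85 mm on four legs, origin below its centre on the bench; six 16 mm square holes at x = -60, 0, +60 and y = +-30 mm, a stirrer hanging in five of them with its lower end at z = 15 mm
- cup: white cup, 84 mm across, 65 mm high, a bystander beyond the caddies, not always there; origin under its centre
Not all that is in view belongs to the job. Leave any red or yellow look-alike of the caddy_4b alone.

How it is judged (in metres and radians):
On the way, in this order (a step that is already met when the one before it is completed fails the run):
1. if caddy_1a is present (first (leftmost, +y) place): its lid raised about halfway (past 0.5 rad) (value of joint lid_1a above 0.5 rad), for 0.1 s.
2. if caddy_1b is present (first (leftmost, +y) place): its lid raised about halfway (past 0.5 rad) (value of joint lid_1b above 0.5 rad), for 0.1 s.
3. if caddy_2a is present (second place): its lid raised about halfway (past 0.5 rad) (value of joint lid_2a above 0.5 rad), for 0.1 s.
4. if caddy_2b is present (second place): its lid raised about halfway (past 0.5 rad) (value of joint lid_2b above 0.5 rad), for 0.1 s.
5. if caddy_3a is present (third place): its lid raised about halfway (past 0.5 rad) (value of joint lid_3a above 0.5 rad), for 0.1 s.
6. if caddy_3b is present (third place): its lid raised about halfway (past 0.5 rad) (value of joint lid_3b above 0.5 rad), for 0.1 s.
7. if caddy_4a is present (last (rightmost) place): its lid raised about halfway (past 0.5 rad) (value of joint lid_4a above 0.5 rad), for 0.1 s.
8. if caddy_4b is present (last (rightmost) place): its lid raised about halfway (past 0.5 rad) (value of joint lid_4b above 0.5 rad), for 0.1 s.
At the end, for the whole second after the job is handed in: Free-lidded caddies: upright, under 100 mm from their start, lid under 0.12 rad, a stirrer home in the tube (13 mm of its axis, lower end under 14 mm up, tilt under 0.25). Stiff ones: upright, centre on the mat, lid shut, no stirrer's lower end within 62 mm of its origin. At rest (value of joint each of lid_1a, lid_1b, lid_2a, lid_2b, lid_3a, lid_3b, lid_4a, lid_4b below 0.12 rad and angle between each of caddy_1a, caddy_1b, caddy_2a, caddy_2b, caddy_3a, caddy_3b, caddy_4a, caddy_4b's own z axis and vertical below 0.12 rad and linear speed of each of caddy_1a, caddy_1b, caddy_2a, caddy_2b, caddy_3a, caddy_3b, caddy_4a, caddy_4b below 0.02 m/s and distance of each of caddy_1a, caddy_2b, caddy_3a, caddy_4b from where it was at the start of the episode below 0.1 m and ((x of stirrer_1 in the frame of caddy_1a between 0.036 and 0.062 m and y of stirrer_1 in the frame of caddy_1a between -0.013 and 0.013 m and z of stirrer_1 in the frame of caddy_1a between -0.005 and 0.014 m and angle between stirrer_1's own z axis and vertical below 0.25 rad) or (x of stirrer_2 in the frame of caddy_1a between 0.036 and 0.062 m and y of stirrer_2 in the frame of caddy_1a between -0.013 and 0.013 m and z of stirrer_2 in the frame of caddy_1a between -0.005 and 0.014 m and angle between stirrer_2's own z axis and vertical below 0.25 rad) or (x of stirrer_3 in the frame of caddy_1a between 0.036 and 0.062 m and y of stirrer_3 in the frame of caddy_1a between -0.013 and 0.013 m and z of stirrer_3 in the frame of caddy_1a between -0.005 and 0.014 m and angle between stirrer_3's own z axis and vertical below 0.25 rad) or (x of stirrer_4 in the frame of caddy_1a between 0.036 and 0.062 m and y of stirrer_4 in the frame of caddy_1a between -0.013 and 0.013 m and z of stirrer_4 in the frame of caddy_1a between -0.005 and 0.014 m and angle between stirrer_4's own z axis and vertical below 0.25 rad) or (x of stirrer_5 in the frame of caddy_1a between 0.036 and 0.062 m and y of stirrer_5 in the frame of caddy_1a between -0.013 and 0.013 m and z of stirrer_5 in the frame of caddy_1a between -0.005 and 0.014 m and angle between stirrer_5's own z axis and vertical below 0.25 rad)) and x of caddy_1b in the frame of mat between -0.13 and 0.13 m and y of caddy_1b in the frame of mat between -0.11 and 0.11 m and height (world z) of each of caddy_1b, caddy_2a, caddy_3b, caddy_4a below 0.015 m and distance between each of stirrer_1, stirrer_2, stirrer_3, stirrer_4, stirrer_5 and caddy_1b above 0.062 m and x of caddy_2a in the frame of mat between -0.13 and 0.13 m and y of caddy_2a in the frame of mat between -0.11 and 0.11 m and distance between each of stirrer_1, stirrer_2, stirrer_3, stirrer_4, stirrer_5 and caddy_2a above 0.062 m and ((x of stirrer_1 in the frame of caddy_2b between 0.036 and 0.062 m and y of stirrer_1 in the frame of caddy_2b between -0.013 and 0.013 m and z of stirrer_1 in the frame of caddy_2b between -0.005 and 0.014 m and angle between stirrer_1's own z axis and vertical below 0.25 rad) or (x of stirrer_2 in the frame of caddy_2b between 0.036 and 0.062 m and y of stirrer_2 in the frame of caddy_2b between -0.013 and 0.013 m and z of stirrer_2 in the frame of caddy_2b between -0.005 and 0.014 m and angle between stirrer_2's own z axis and vertical below 0.25 rad) or (x of stirrer_3 in the frame of caddy_2b between 0.036 and 0.062 m and y of stirrer_3 in the frame of caddy_2b between -0.013 and 0.013 m and z of stirrer_3 in the frame of caddy_2b between -0.005 and 0.014 m and angle between stirrer_3's own z axis and vertical below 0.25 rad) or (x of stirrer_4 in the frame of caddy_2b between 0.036 and 0.062 m and y of stirrer_4 in the frame of caddy_2b between -0.013 and 0.013 m and z of stirrer_4 in the frame of caddy_2b between -0.005 and 0.014 m and angle between stirrer_4's own z axis and vertical below 0.25 rad) or (x of stirrer_5 in the frame of caddy_2b between 0.036 and 0.062 m and y of stirrer_5 in the frame of caddy_2b between -0.013 and 0.013 m and z of stirrer_5 in the frame of caddy_2b between -0.005 and 0.014 m and angle between stirrer_5's own z axis and vertical below 0.25 rad)) and ((x of stirrer_1 in the frame of caddy_3a between 0.036 and 0.062 m and y of stirrer_1 in the frame of caddy_3a between -0.013 and 0.013 m and z of stirrer_1 in the frame of caddy_3a between -0.005 and 0.014 m and angle between stirrer_1's own z axis and vertical below 0.25 rad) or (x of stirrer_2 in the frame of caddy_3a between 0.036 and 0.062 m and y of stirrer_2 in the frame of caddy_3a between -0.013 and 0.013 m and z of stirrer_2 in the frame of caddy_3a between -0.005 and 0.014 m and angle between stirrer_2's own z axis and vertical below 0.25 rad) or (x of stirrer_3 in the frame of caddy_3a between 0.036 and 0.062 m and y of stirrer_3 in the frame of caddy_3a between -0.013 and 0.013 m and z of stirrer_3 in the frame of caddy_3a between -0.005 and 0.014 m and angle between stirrer_3's own z axis and vertical below 0.25 rad) or (x of stirrer_4 in the frame of caddy_3a between 0.036 and 0.062 m and y of stirrer_4 in the frame of caddy_3a between -0.013 and 0.013 m and z of stirrer_4 in the frame of caddy_3a between -0.005 and 0.014 m and angle between stirrer_4's own z axis and vertical below 0.25 rad) or (x of stirrer_5 in the frame of caddy_3a between 0.036 and 0.062 m and y of stirrer_5 in the frame of caddy_3a between -0.013 and 0.013 m and z of stirrer_5 in the frame of caddy_3a between -0.005 and 0.014 m and angle between stirrer_5's own z axis and vertical below 0.25 rad)) and x of caddy_3b in the frame of mat between -0.13 and 0.13 m and y of caddy_3b in the frame of mat between -0.11 and 0.11 m and distance between each of stirrer_1, stirrer_2, stirrer_3, stirrer_4, stirrer_5 and caddy_3b above 0.062 m and x of caddy_4a in the frame of mat between -0.13 and 0.13 m and y of caddy_4a in the frame of mat between -0.11 and 0.11 m and distance between each of stirrer_1, stirrer_2, stirrer_3, stirrer_4, stirrer_5 and caddy_4a above 0.062 m and ((x of stirrer_1 in the frame of caddy_4b between 0.036 and 0.062 m and y of stirrer_1 in the frame of caddy_4b between -0.013 and 0.013 m and z of stirrer_1 in the frame of caddy_4b between -0.005 and 0.014 m and angle between stirrer_1's own z axis and vertical below 0.25 rad) or (x of stirrer_2 in the frame of caddy_4b between 0.036 and 0.062 m and y of stirrer_2 in the frame of caddy_4b between -0.013 and 0.013 m and z of stirrer_2 in the frame of caddy_4b between -0.005 and 0.014 m and angle between stirrer_2's own z axis and vertical below 0.25 rad) or (x of stirrer_3 in the frame of caddy_4b between 0.036 and 0.062 m and y of stirrer_3 in the frame of caddy_4b between -0.013 and 0.013 m and z of stirrer_3 in the frame of caddy_4b between -0.005 and 0.014 m and angle between stirrer_3's own z axis and vertical below 0.25 rad) or (x of stirrer_4 in the frame of caddy_4b between 0.036 and 0.062 m and y of stirrer_4 in the frame of caddy_4b between -0.013 and 0.013 m and z of stirrer_4 in the frame of caddy_4b between -0.005 and 0.014 m and angle between stirrer_4's own z axis and vertical below 0.25 rad) or (x of stirrer_5 in the frame of caddy_4b between 0.036 and 0.062 m and y of stirrer_5 in the frame of caddy_4b between -0.013 and 0.013 m and z of stirrer_5 in the frame of caddy_4b between -0.005 and 0.014 m and angle between stirrer_5's own z axis and vertical below 0.25 rad))); the robot touches nothing.
It fails at once if the white cup beyond the caddies moved more than 40 mm (distance of cup from where it was at the start of the episode above 0.04 m).
Of caddy_1a, caddy_1b only 1 to 1 are there at a start; the rules pass over those that are not, and their reading is None.
Of caddy_2a, caddy_2b only 1 to 1 are there at a start; the rules pass over those that are not, and their reading is None.
Of caddy_3a, caddy_3b only 1 to 1 are there at a start; the rules pass over those that are not, and their reading is None.
Of caddy_4a, caddy_4b, cup only 1 to 1 are there at a start; the rules pass over those that are not, and their reading is None.
At some moment in a run one of caddy_1a, caddy_1b, caddy_2a, caddy_2b, caddy_3a, caddy_3b, caddy_4a, caddy_4b may be knocked a few centimetres aside while the robot is not near it.
Once in a run the grip may slacken for a moment while it holds something.
It also fails if it takes over 210 s, if anything falls off the work surface, if the arm or the gripper's body presses on something with over 40 N, if the wrist force passes 120 N, or if a joint passes its speed limit or range.

## Working session

There is one attempt and no reset: what is moved stays moved. The work goes in short steps, Python scripts to look and compute and a shell command to move; the robot and the scene stay as the last step left them, time stands still between calls to the robot, and variables do not carry over. Pictures are saved under pics/ and viewed, on a budget of 14 in all, crops included, one or two more only if the job needs it, and the job is handed in when it is done.

```bash
mkdir -p pics; ls; python3 - <<'E'
from rig import *
import cv2,json
s=read_state();print({k:s[k] for k in('time_s','position','tcp_rot','force','opening')})
for c in('scene','side'):
    im=capture(c);cv2.imwrite(f'pics/{c}0.png',im[:,:,::-1])
    for q in('caddy_1a','stirrer_1','mat','stand','cup','lid_1a'):
        print(c,q,[(round(d['score'],2),[round(float(v)) for v in d['extent']]) for d in recognise(c,q)])
    k=get_calibration(c);print(k)
print(get_calibration('wrist'))
E
```

```text
pics
{'time_s': 0.0, 'position': array([ 0.25344012, -0.57052541,  0.23257548]), 'tcp_rot': array([[ 9.13987175e-01,  4.05742711e-01, -5.45041750e-04],
       [ 4.05742930e-01, -9.13984877e-01,  2.07817176e-03],
       [ 3.45043128e-04, -2.12056918e-03, -9.99997692e-01]]), 'force': array([-0.00990689,  0.01395124,  0.28682296]), 'opening': 1.0047140098518639}
scene caddy_1a [(0.74, [400, 260, 25, 54])]
scene stirrer_1 [(0.73, [486, 238, 15, 16]), (0.72, [460, 235, 13, 16]), (0.65, [459, 250, 16, 20]), (0.57, [485, 255, 11, 18])]
scene mat [(0.7, [200, 237, 107, 71])]
scene stand [(0.7, [467, 273, 59, 88])]
scene cup []
scene lid_1a [(0.64, [399, 244, 24, 28]), (0.44, [307, 241, 22, 56])]
{'camera_matrix': array([[499.89018361,   0.        , 322.54620515],
       [  0.        , 499.89018361, 242.84659156],
       [  0.        ,   0.        ,   1.        ]]), 'world_to_cam': array([[-0.24553389,  0.96933712, -0.00993297,  0.12894698],
       [ 0.67686845,  0.16409817, -0.71757988, -0.30298169],
       [-0.69394683, -0.1829135 , -0.69640538,  1.6865155 ],
       [ 0.        ,  0.       
[... 656 characters left out ...]
464732,  0.5447054 , -0.76453531,  0.2838552 ],
       [ 0.41463355, -0.64234978, -0.64456635,  0.68253949],
       [ 0.        ,  0.        ,  0.        ,  1.        ]])}
{'camera_matrix': array([[362.26086226,   0.        , 318.12146606],
       [  0.        , 362.26086226, 236.2902941 ],
       [  0.        ,   0.        ,   1.        ]]), 'T_tool_cam': array([[ 4.05165794e-04, -9.51692653e-01, -3.07051999e-01,
         8.50135784e-02],
       [ 9.99999917e-01,  4.01429551e-04,  7.53234177e-05,
        -2.38407461e-04],
       [ 5.15750026e-05, -3.07052003e-01,  9.51692736e-01,
        -1.51027864e-01],
       [ 0.00000000e+00,  0.00000000e+00,  0.00000000e+00,
         1.00000000e+00]])}
```

View pics/scene0.png

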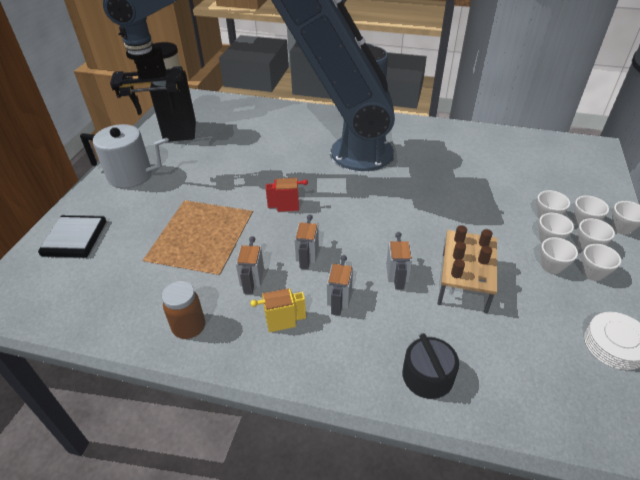

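View pics/side0.png

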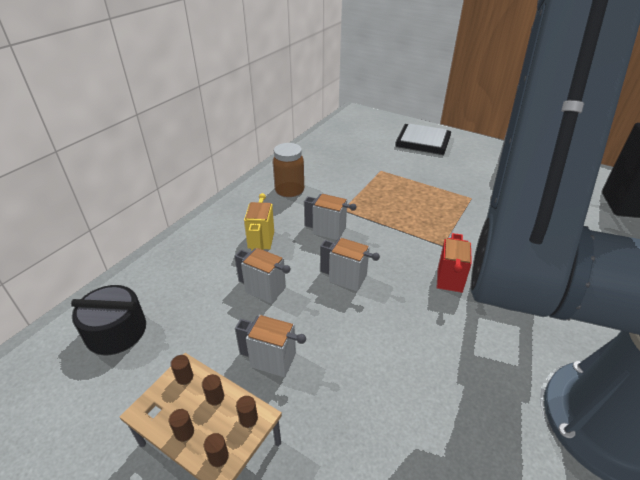

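Four grey caddies, which run +y to −y in the scene picture: A (400,260), B (340,285), C (307,243), D (250,265). The red (285,195) and yellow (280,310) ones are the look-alikes to leave alone. There is no cup beyond the row; the cups at (580,230) are background. The mat is on the −y side and the stand on +y, with its empty hole at scene (483,279).

```bash
cat > h.py <<'E'
from rig import *
import numpy as np, cv2
def cal(c,s=None):
    k=get_calibration(c);K=k['camera_matrix']
    if c!='wrist': return K,np.linalg.inv(k['world_to_cam'])
    T=np.eye(4);T[:3,:3]=s['tcp_rot'];T[:3,3]=s['position'];return K,T@k['T_tool_cam']
def snap(c,name=None):
    s=read_state();im=capture(c)
    if name: cv2.imwrite(f'pics/{name}.png',im[:,:,::-1])
    return im,*cal(c,s)
def px(K,T,uv,z):
    d=T[:3,:3]@np.linalg.inv(K)@[uv[0],uv[1],1];o=T[:3,3];return o+d*(z-o[2])/d[2]
def proj(K,T,p):
    q=np.linalg.inv(T)@[*p,1];q=K@q[:3];return q[:2]/q[2]
def st():
    s=read_state();R=s['tcp_rot'];print(round(s['time_s'],1),np.round(s['position']*1000,1),'yaw',round(np.degrees(np.arctan2(R[1,0],R[0,0])),1),'F',np.round(s['force'],1),'op',round(s['opening'],3));return s
def go(x,y,z,yaw=None):
    """tool-frame shift in mm and turn to reach world target (m, deg)"""
    s=st();d=s['tcp_rot'].T@(np.array([x,y,z])-s['position'])*1000
    R=s['tcp_rot'];t=0 if yaw is None else -((np.radians(yaw)-np.arctan2(R[1,0],R[0,0])+np.pi)%(2*np.pi)-np.pi)
    print('d',np.round(d,1),'turn',round(t,3))
E
python3 - <<'E'
from h import *
K,T=cal('scene');K2,T2=cal('side')
for n,a,b in zip('ABCD',[(398,237),(345,261),(309,217),(252,240)],[(301,338),(286,269),(375,257),(351,207)]):
    print(n,np.round(px(K,T,a,.083)*1000),np.round(px(K2,T2,b,.083)*1000))
print('mat',np.round([px(K,T,u,.003)*1000 for u in [(187,203),(253,208),(219,272),(146,262)]]))
print('holes',np.round([px(K,T,u,.085)*1000 for u in [(459,241),(484,244)]]))
print('stand',np.round([px(K,T,u,.085)*1000 for u in [(447,232),(495,234),(440,284),(497,290)]]))
print('red',np.round(px(K,T,(285,180),.082)*1000),'yellow',np.round(px(K,T,(280,297),.08)*1000),'jar',np.round(px(K,T,(186,330),0)*1000))
go(.62,-.02,.30,0)
E
```

```text
A [469. 184.  83.] [464. 179.  83.]
B [583.  72.  83.] [576.  62.  83.]
C [448. -56.  83.] [450. -57.  83.]
D [ 567. -173.   83.] [ 569. -176.   83.]
mat [[ 384. -455.    3.]
 [ 360. -254.    3.]
 [ 624. -252.    3.]
 [ 636. -455.    3.]]
holes [[450. 335.  85.]
 [446. 396.  85.]]
stand [[423. 303.  85.]
 [402. 422.  85.]
 [605. 300.  85.]
 [593. 428.  85.]]
red [ 306. -167.   82.] yellow [726. -48.  80.] jar [ 811. -257.    0.]
0.7 [ 253.6 -571.2  233.6] yaw 23.9 F [ 0.2  0.3 -0. ] op 1.004
d [ 558.5 -355.1  -66.4] turn 0.418
```

```bash
python3 -m inch '[{"dx":558,"dy":-355,"dz":-66,"turn":0.418},{"dx":558,"dy":-355,"dz":-66,"turn":0.418},{"dx":558,"dy":-355,"dz":-66,"turn":0.418},{"dx":558,"dy":-355,"dz":-66,"turn":0.418},{"dx":558,"dy":-355,"dz":-66,"turn":0.418},{"dx":558,"dy":-355,"dz":-66,"turn":0.418},{"dx":558,"dy":-355,"dz":-66,"turn":0.418},{"dx":558,"dy":-355,"dz":-66,"turn":0.418},{"dx":558,"dy":-355,"dz":-66,"turn":0.418},{"dx":558,"dy":-355,"dz":-66,"turn":0.418},{"dx":558,"dy":-355,"dz":-66,"turn":0.418},{"dx":558,"dy":-355,"dz":-66,"turn":0.418}]'
python3 - <<'E'
from h import *
go(.62,-.02,.30,0)
E
```

```text
0.7 [ 253.6 -571.2  233.6] yaw 23.9 F [ 0.2  0.3 -0. ] op 1.004
d [ 558.5 -355.1  -66.4] turn 0.418invalid input
```

```bash
python3 -m inch --help 2>&1 | head -20; echo; python3 -m inch '[{"gripper":100,"dx":40,"dy":-27,"dz":-66,"turn":0.1},{"gripper":100,"dx":80,"dy":-54,"dz":-66,"turn":0.2}]'
```

```text
invalid input: not JSON, or not a number

time_s: 0.9
position: [0.2938, -0.5095, 0.2937]
tcp_rot: [[0.978, 0.208, 0.001], [0.208, -0.978, -0.005], [0.0, 0.005, -1.0]]
force: [0.3, -0.4, 0.4]
opening: 0.997
```

```bash
python3 - <<'E'
from h import *
go(.62,-.02,.30,0)
E
python3 -m inch '[{"gripper":100,"dx":421,"dy":-411,"dz":-5,"turn":0.21},{"gripper":100,"dx":421,"dy":-411,"dz":-5,"turn":0.21}]'
```

```text
0.9 [ 293.8 -509.5  293.7] yaw 12.0 F [ 0.3 -0.4  0.4] op 0.997
d [ 421.  -410.7   -8.3] turn 0.21
time_s: 1.1
position: [0.3494, -0.4226, 0.2937]
tcp_rot: [[1.0, 0.002, 0.001], [0.002, -1.0, -0.002], [0.001, 0.002, -1.0]]
force: [1.8, -1.1, 0.6]
opening: 0.994
```

```bash
python3 -m inch '[{"gripper":100,"dx":271,"dy":-403,"dz":-5,"turn":0},{"gripper":100,"dx":271,"dy":-403,"dz":-5,"turn":0},{"gripper":100,"dx":271,"dy":-403,"dz":-5,"turn":0},{"gripper":100,"dx":271,"dy":-403,"dz":-5,"turn":0},{"gripper":100,"dx":271,"dy":-403,"dz":-5,"turn":0},{"gripper":100,"dx":271,"dy":-403,"dz":-5,"turn":0},{"gripper":100,"dx":271,"dy":-403,"dz":-5,"turn":0},{"gripper":100,"dx":271,"dy":-403,"dz":-5,"turn":0},{"gripper":100,"dx":271,"dy":-403,"dz":-5,"turn":0},{"gripper":100,"dx":271,"dy":-403,"dz":-5,"turn":0},{"gripper":100,"dx":271,"dy":-403,"dz":-5,"turn":0}]'
python3 - <<'E'
from h import *
st();im,K,T=snap('wrist','w1')
for q in('caddy_1a','lid_1a','mat','stirrer_1'):
    print(q,[(round(d['score'],2),[round(float(v)) for v in d['extent']]) for d in recognise('wrist',q)])
E
```

```text
time_s: 2.2
position: [0.6185, -0.014, 0.2976]
tcp_rot: [[1.0, 0.013, 0.002], [0.013, -1.0, 0.001], [0.002, -0.001, -1.0]]
force: [0.1, 0.3, -0.5]
opening: 1.001
2.2 [618.5 -14.  297.6] yaw 0.8 F [ 0.1  0.3 -0.5] op 1.001
caddy_1a [(0.74, [144, 279, 85, 113]), (0.23, [26, 288, 52, 36])]
lid_1a []
mat [(0.78, [562, 259, 144, 153])]
stirrer_1 [(0.51, [23, 246, 46, 33]), (0.5, [28, 288, 50, 35])]
```

View pics/w1.png

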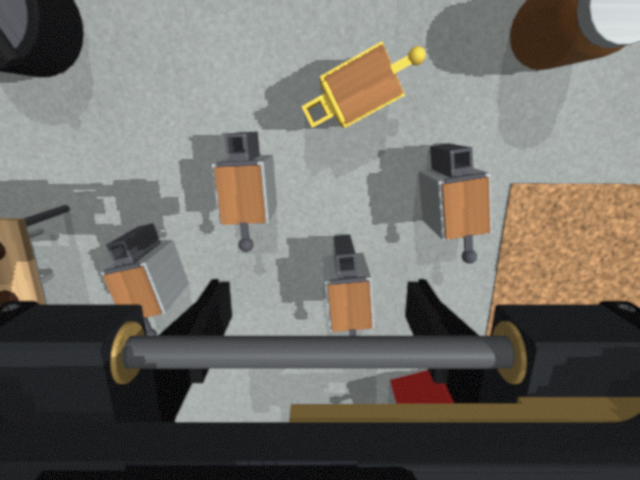

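Wrist view: A's lid at (135,290), B (242,193), C (350,303), D (465,207), yellow at (362,85) and the mat's edge at right (500+). I'll move so that A is clear of the fingers, and write a lid finder.

```bash
cat >> h.py <<'E'
def lids(name=None,z=.084):
    im,K,T=snap('wrist',name);hsv=cv2.cvtColor(im,cv2.COLOR_RGB2HSV)
    m=cv2.inRange(hsv,(5,90,70),(20,255,255));m=cv2.morphologyEx(m,cv2.MORPH_OPEN,np.ones((3,3)))
    out=[]
    for c in cv2.findContours(m,cv2.RETR_EXTERNAL,cv2.CHAIN_APPROX_NONE)[0]:
        if cv2.contourArea(c)<500: continue
        P=np.array([px(K,T,p[0],z)[:2] for p in c],np.float32)*1000
        (cx,cy),(w,h),a=cv2.minAreaRect(P)
        if w<h: w,h,a=h,w,a+90
        a=(a+90)%180-90
        if w>85: continue
        r=np.radians(a);kn=(cx-54*np.cos(r),cy-54*np.sin(r))
        out.append((cx,cy,a));print('lid c',np.round((cx,cy)),'size',round(w),round(h),'yaw',round(a,1),'knob',np.round(kn,0),'tube',np.round((cx+49*np.cos(r),cy+49*np.sin(r))),'px',np.round(c.mean(0)[0]))
    return out
E
python3 -m inch '[{"gripper":100,"dx":-118,"dy":-134,"dz":0,"turn":0},{"gripper":100,"dx":-118,"dy":-134,"dz":0,"turn":0},{"gripper":100,"dx":-118,"dy":-134,"dz":0,"turn":0},{"gripper":100,"dx":-118,"dy":-134,"dz":0,"turn":0},{"gripper":100,"dx":-118,"dy":-134,"dz":0,"turn":0}]'
python3 - <<'E'
from h import *
st();lids('w2')
E
```

```text
time_s: 2.95
position: [0.4937, 0.1161, 0.2979]
tcp_rot: [[1.0, 0.009, -0.002], [0.009, -1.0, 0.001], [-0.002, -0.001, -1.0]]
force: [0.2, -0.5, 0.7]
opening: 1.001
3.0 [493.7 116.1 297.9] yaw 0.5 F [ 0.2 -0.5  0.7] op 1.001
lid c [503. -50.] size 59 46 yaw 6.3 knob [449. -56.] tube [552. -45.] px [481. 197.]
lid c [515. 193.] size 60 46 yaw 13.3 knob [462. 181.] tube [562. 204.] px [243. 184.]
lid c [ 617. -161.] size 60 39 yaw 11.8 knob [ 564. -173.] tube [ 665. -151.] px [619.  78.]
lid c [629.  67.] size 60 46 yaw 3.3 knob [575.  64.] tube [678.  70.] px [373.  61.]
```

View pics/w2.png

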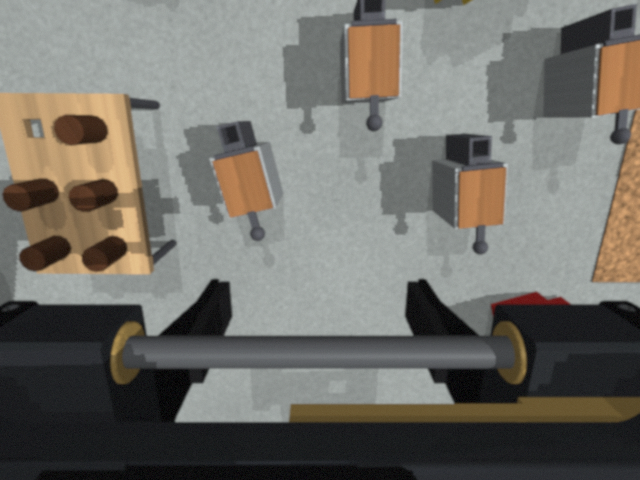

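```bash
python3 - <<'E'
from h import *
go(.4615,.181,.125,13.3)
E
```

```text
3.0 [496.  114.8 298.2] yaw 0.5 F [-0.3  0.2 -0.2] op 0.998
d [-34.  -66.6 173.1] turn -0.224
```

```bash
python3 -m inch '[{"gripper":45,"dx":-34,"dy":-67,"dz":60,"turn":-0.224},{"gripper":45,"dx":-34,"dy":-67,"dz":100,"turn":-0.224},{"gripper":45,"dx":-34,"dy":-67,"dz":173,"turn":-0.224},{"gripper":45,"dx":-34,"dy":-67,"dz":173,"turn":-0.224},{"gripper":45,"dx":-34,"dy":-67,"dz":173,"turn":-0.224},{"gripper":45,"dx":-34,"dy":-67,"dz":173,"turn":-0.224},{"gripper":45,"dx":-34,"dy":-67,"dz":173,"turn":-0.224},{"gripper":45,"dx":-34,"dy":-67,"dz":173,"turn":-0.224}]'
python3 - <<'E'
from h import *
lids();go(.4615,.181,.075,13.3)
E
```

```text
time_s: 3.8
position: [0.4655, 0.1812, 0.1275]
tcp_rot: [[0.973, 0.229, 0.007], [0.229, -0.974, 0.001], [0.007, 0.001, -1.0]]
force: [-0.6, 1.3, 0.4]
opening: 0.459
lid c [423. 357.] size 25 11 yaw -1.5 knob [369. 358.] tube [472. 355.] px [  8. 275.]
lid c [515. 193.] size 59 46 yaw 13.2 knob [462. 181.] tube [562. 205.] px [318. 183.]
lid c [616.  70.] size 42 36 yaw -86.3 knob [613. 124.] tube [619.  21.] px [607.  44.]
3.9 [465.  181.3 127.3] yaw 13.2 F [ 0.1 -0.1  0.4] op 0.461
d [-3.9 -0.5 52.3] turn -0.001
```

```bash
python3 -m inch '[{"gripper":45,"dx":-4,"dy":-0.5,"dz":30,"turn":0},{"gripper":45,"dx":-4,"dy":-0.5,"dz":53,"turn":0},{"gripper":45,"dx":-4,"dy":-0.5,"dz":53,"turn":0},{"gripper":45,"dx":-4,"dy":-0.5,"dz":53,"turn":0},{"gripper":10,"dx":-4,"dy":-0.5,"dz":53,"turn":0},{"gripper":10,"dx":-4,"dy":-0.5,"dz":53,"turn":0},{"gripper":10,"dx":-4,"dy":-0.5,"dz":53,"turn":0},{"gripper":10,"dx":-4,"dy":-0.5,"dz":53,"turn":0},{"gripper":10,"dx":-4,"dy":-0.5,"dz":53,"turn":0},{"gripper":10,"dx":-4,"dy":-0.5,"dz":53,"turn":0}]'
python3 -m inch '[{"gripper":10,"dx":2.3,"dy":0,"dz":-16.6,"turn":0},{"gripper":10,"dx":7.8,"dy":0,"dz":-32.5,"turn":0},{"gripper":10,"dx":16.4,"dy":0,"dz":-46.9,"turn":0},{"gripper":10,"dx":24.6,"dy":0,"dz":-56.5,"turn":0},{"gripper":10,"dx":24.6,"dy":0,"dz":-56.5,"turn":0},{"gripper":10,"dx":24.6,"dy":0,"dz":-56.5,"turn":0},{"gripper":10,"dx":24.6,"dy":0,"dz":-56.5,"turn":0}]'
python3 - <<'E'
from h import *
st();snap('wrist','a_up')
E
```

```text
time_s: 4.85
position: [0.4591, 0.1811, 0.0719]
tcp_rot: [[0.973, 0.23, 0.001], [0.23, -0.973, -0.0], [0.001, 0.0, -1.0]]
force: [-0.1, -0.8, 3.9]
opening: 0.145
time_s: 5.55
position: [0.4814, 0.1865, 0.1273]
tcp_rot: [[0.973, 0.23, -0.003], [0.23, -0.973, -0.001], [-0.003, -0.0, -1.0]]
force: [-0.1, -0.7, -0.8]
opening: 0.154
5.5 [481.4 186.5 127.3] yaw 13.3 F [-0.1 -0.7 -0.8] op 0.154
```

View pics/a_up.png

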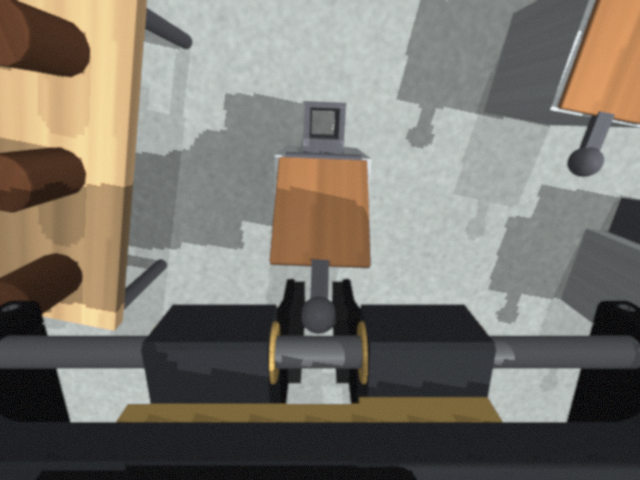

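```bash
python3 - <<'E'
from h import *
im,K,T=snap('wrist')
r=np.radians(13.2)
for th in (0,.2,.4,.6,.75):
    f=lambda a,b,y=0:(lambda X,Z:np.round(proj(K,T,(.515+X*np.cos(r)-y*np.sin(r),.193+X*np.sin(r)+y*np.cos(r),Z))))(.03+a*np.cos(th)+b*np.sin(th),.08-a*np.sin(th)+b*np.cos(th))
    print(th,'knob',f(-.084,.003),'edge',f(-.06,.004,.0235),f(-.06,.004,-.0235))
E
```

```text
0 knob [321. 302.] edge [280. 266.] [361. 266.]
0.2 knob [321. 313.] edge [278. 271.] [364. 271.]
0.4 knob [321. 319.] edge [275. 272.] [367. 272.]
0.6 knob [321. 319.] edge [273. 268.] [370. 268.]
0.75 knob [322. 314.] edge [270. 262.] [373. 262.]
```

A's lid is up (edge width about 100 px gives about 0.7 rad). Next I'll release it and watch.

```bash
python3 -m inch '[{"gripper":50,"dx":0,"dy":0,"dz":0,"turn":0},{"gripper":50,"dx":0,"dy":0,"dz":0,"turn":0},{"gripper":50,"dx":0,"dy":0,"dz":0,"turn":0},{"gripper":50,"dx":0,"dy":0,"dz":0,"turn":0},{"gripper":50,"dx":0,"dy":0,"dz":0,"turn":0},{"gripper":50,"dx":0,"dy":0,"dz":-40,"turn":0},{"gripper":50,"dx":0,"dy":0,"dz":-80,"turn":0},{"gripper":50,"dx":0,"dy":0,"dz":-80,"turn":0},{"gripper":50,"dx":0,"dy":0,"dz":-80,"turn":0}]'
python3 - <<'E'
from h import *
st();lids('a_rel')
E
```

```text
time_s: 6.55
position: [0.4833, 0.1869, 0.2091]
tcp_rot: [[0.973, 0.23, 0.003], [0.23, -0.973, 0.0], [0.003, 0.0, -1.0]]
force: [-0.3, 0.8, 0.4]
opening: 0.501
6.5 [483.3 186.9 209.1] yaw 13.3 F [-0.3  0.8  0.4] op 0.501
lid c [503. -50.] size 60 48 yaw 6.6 knob [449. -56.] tube [552. -44.] px [602. 270.]
lid c [514. 193.] size 59 46 yaw 11.1 knob [461. 183.] tube [562. 203.] px [319. 191.]
lid c [629.  68.] size 60 47 yaw 3.3 knob [575.  65.] tube [678.  71.] px [532.  75.]
```

A fits a shut lid exactly (59x46 at lid height), so A is good. Next is B.

```bash
python3 - <<'E'
from h import *
go(.5755,.0645,.125,3.3)
E
```

```text
6.6 [482.3 186.7 208. ] yaw 13.3 F [-0.7  0.2 -0.4] op 0.499
d [ 62.6 140.4  82.9] turn 0.174
```

```bash
python3 -m inch '[{"gripper":45,"dx":40,"dy":90,"dz":0,"turn":0.174},{"gripper":45,"dx":62.6,"dy":140.4,"dz":10,"turn":0.174},{"gripper":45,"dx":62.6,"dy":140.4,"dz":40,"turn":0.174},{"gripper":45,"dx":62.6,"dy":140.4,"dz":82.9,"turn":0.174},{"gripper":45,"dx":62.6,"dy":140.4,"dz":82.9,"turn":0.174},{"gripper":45,"dx":62.6,"dy":140.4,"dz":82.9,"turn":0.174},{"gripper":45,"dx":62.6,"dy":140.4,"dz":82.9,"turn":0.174},{"gripper":45,"dx":62.6,"dy":140.4,"dz":82.9,"turn":0.174}]'
python3 - <<'E'
from h import *
lids();go(.575,.0645,.075,3.3)
E
```

```text
time_s: 7.4
position: [0.5766, 0.0656, 0.1276]
tcp_rot: [[0.998, 0.059, 0.004], [0.059, -0.998, -0.0], [0.004, 0.0, -1.0]]
force: [0.1, -0.1, 0.2]
opening: 0.453
lid c [535. 202.] size 36 16 yaw -79.4 knob [525. 255.] tube [544. 153.] px [ 87. 321.]
lid c [629.  67.] size 59 46 yaw 3.4 knob [575.  64.] tube [678.  70.] px [322. 179.]
lid c [712. -53.] size 48 20 yaw -86.6 knob [709.   1.] tube [ 715. -102.] px [582.  15.]
7.5 [576.7  65.5 127.7] yaw 3.4 F [ 0.7 -0.  -0.8] op 0.451
d [-1.9  0.9 52.7] turn 0.002
```

```bash
cat >> h.py <<'E'
def theta(cx,cy,yaw):
    """lid angle from the lid's front-edge corners of the wood blob under the gripper: fit of blob bbox/width"""
    im,K,T=snap('wrist');hsv=cv2.cvtColor(im,cv2.COLOR_RGB2HSV);m=cv2.inRange(hsv,(5,90,70),(20,255,255))
    r=np.radians(yaw);best=[]
    for th in np.arange(0,1.2,.05):
        P=[]
        for a,y in((0,.0235),(-.06,.0235),(-.06,-.0235),(0,-.0235)):
            X=.03+a*np.cos(th)+.004*np.sin(th);Z=.08-a*np.sin(th)+.004*np.cos(th)
            P.append(proj(K,T,(cx+X*np.cos(r)-y*np.sin(r),cy+X*np.sin(r)+y*np.cos(r),Z)))
        q=np.zeros_like(m);cv2.fillPoly(q,[np.int32(np.round(P))],255)
        b=cv2.dilate(q,np.ones((25,25)))
        best.append(((q&m).astype(bool).sum()/((q|m)&b).astype(bool).sum(),th))
    best.sort(reverse=True);print('theta',[(round(t,2),round(float(i),3)) for i,t in best[:3]])
E
python3 -m inch '[{"gripper":45,"dx":-2,"dy":1,"dz":30,"turn":0},{"gripper":45,"dx":-2,"dy":1,"dz":52.7,"turn":0},{"gripper":45,"dx":-2,"dy":1,"dz":52.7,"turn":0},{"gripper":45,"dx":-2,"dy":1,"dz":52.7,"turn":0},{"gripper":10,"dx":-2,"dy":1,"dz":52.7,"turn":0},{"gripper":10,"dx":-2,"dy":1,"dz":52.7,"turn":0},{"gripper":10,"dx":-2,"dy":1,"dz":52.7,"turn":0},{"gripper":10,"dx":-2,"dy":1,"dz":52.7,"turn":0},{"gripper":10,"dx":-2,"dy":1,"dz":52.7,"turn":0},{"gripper":10,"dx":-2,"dy":1,"dz":52.7,"turn":0}]'
python3 -m inch '[{"gripper":10,"dx":2.3,"dy":0,"dz":-16.6,"turn":0},{"gripper":10,"dx":7.8,"dy":0,"dz":-32.5,"turn":0},{"gripper":10,"dx":16.4,"dy":0,"dz":-46.9,"turn":0},{"gripper":10,"dx":24.6,"dy":0,"dz":-56.5,"turn":0},{"gripper":10,"dx":24.6,"dy":0,"dz":-56.5,"turn":0},{"gripper":10,"dx":24.6,"dy":0,"dz":-56.5,"turn":0},{"gripper":10,"dx":24.6,"dy":0,"dz":-56.5,"turn":0}]'
python3 - <<'E'
from h import *
theta(.629,.067,3.4)
E
python3 -m inch '[{"gripper":50,"dx":0,"dy":0,"dz":0,"turn":0},{"gripper":50,"dx":0,"dy":0,"dz":0,"turn":0},{"gripper":50,"dx":0,"dy":0,"dz":0,"turn":0},{"gripper":50,"dx":0,"dy":0,"dz":0,"turn":0},{"gripper":50,"dx":0,"dy":0,"dz":0,"turn":0},{"gripper":50,"dx":0,"dy":0,"dz":-40,"turn":0},{"gripper":50,"dx":0,"dy":0,"dz":-80,"turn":0},{"gripper":50,"dx":0,"dy":0,"dz":-80,"turn":0},{"gripper":50,"dx":0,"dy":0,"dz":-80,"turn":0}]'
python3 - <<'E'
from h import *
st();theta(.629,.067,3.4);lids('b_rel')
E
```

```text
time_s: 8.45
position: [0.5744, 0.0633, 0.0729]
tcp_rot: [[0.998, 0.058, 0.001], [0.058, -0.998, -0.0], [0.001, 0.0, -1.0]]
force: [-0.3, -0.5, 2.7]
opening: 0.152
time_s: 9.15
position: [0.5977, 0.0648, 0.1282]
tcp_rot: [[0.998, 0.058, -0.002], [0.058, -0.998, -0.0], [-0.002, -0.0, -1.0]]
force: [1.0, 0.0, -1.0]
opening: 0.156
theta [(np.float64(0.7), 0.94), (np.float64(0.65), 0.933), (np.float64(0.75), 0.923)]
time_s: 10.1
position: [0.5991, 0.0648, 0.2102]
tcp_rot: [[0.998, 0.058, 0.003], [0.058, -0.998, -0.0], [0.003, 0.0, -1.0]]
force: [-0.2, -0.6, -0.1]
opening: 0.501
10.1 [599.1  64.8 210.2] yaw 3.3 F [-0.2 -0.6 -0.1] op 0.501
theta [(np.float64(0.7), 0.928), (np.float64(0.75), 0.909), (np.float64(0.65), 0.904)]
lid c [535. 196.] size 48 21 yaw -84.6 knob [530. 250.] tube [540. 147.] px [160. 295.]
lid c [633.  67.] size 56 53 yaw 3.3 knob [579.  64.] tube [682.  70.] px [318. 188.]
lid c [735. -54.] size 59 47 yaw -61.3 knob [709.  -7.] tube [759. -97.] px [504.  49.]
```

B stays at 0.70, so it is stiff. I'll press it shut from above with closed fingers at the lid's front edge.

```bash
python3 -m inch '[{"gripper":0,"dx":-2,"dy":0,"dz":0,"turn":0},{"gripper":0,"dx":-2,"dy":0,"dz":0,"turn":0},{"gripper":0,"dx":-2,"dy":0,"dz":0,"turn":0},{"gripper":0,"dx":-2,"dy":0,"dz":20,"turn":0},{"gripper":0,"dx":-2,"dy":0,"dz":40,"turn":0},{"gripper":0,"dx":-2,"dy":0,"dz":60,"turn":0},{"gripper":0,"dx":-2,"dy":0,"dz":80,"turn":0},{"gripper":0,"dx":-2,"dy":0,"dz":98,"turn":0},{"gripper":0,"dx":-2,"dy":0,"dz":110,"turn":0},{"gripper":0,"dx":-2,"dy":0,"dz":116,"turn":0},{"gripper":0,"dx":-2,"dy":0,"dz":116,"turn":0},{"gripper":0,"dx":-2,"dy":0,"dz":116,"turn":0}]'
python3 -m inch '[{"gripper":0,"dx":0,"dy":0,"dz":0,"turn":0},{"gripper":40,"dx":0,"dy":0,"dz":-40,"turn":0},{"gripper":40,"dx":0,"dy":0,"dz":-80,"turn":0},{"gripper":40,"dx":0,"dy":0,"dz":-115,"turn":0},{"gripper":40,"dx":0,"dy":0,"dz":-115,"turn":0},{"gripper":40,"dx":0,"dy":0,"dz":-115,"turn":0}]'
python3 - <<'E'
from h import *
theta(.629,.067,3.4);lids('b_shut');go(.451,-.056,.125,6.5)
E
```

```text
time_s: 11.4
position: [0.5959, 0.0647, 0.0958]
tcp_rot: [[0.998, 0.058, -0.001], [0.058, -0.998, -0.0], [-0.001, 0.0, -1.0]]
force: [-5.5, 1.1, 16.7]
opening: 0.007
time_s: 12.0
position: [0.597, 0.0647, 0.209]
tcp_rot: [[0.998, 0.058, 0.002], [0.058, -0.998, -0.0], [0.002, 0.0, -1.0]]
force: [-0.3, -0.7, -0.3]
opening: 0.352
theta [(np.float64(0.0), 0.939), (np.float64(0.05), 0.92), (np.float64(0.1), 0.903)]
lid c [532. 196.] size 47 23 yaw -79.0 knob [522. 249.] tube [542. 148.] px [159. 294.]
lid c [628.  67.] size 59 46 yaw 3.3 knob [574.  64.] tube [677.  70.] px [318. 189.]
lid c [735. -54.] size 60 47 yaw -61.6 knob [709.  -6.] tube [758. -97.] px [505.  46.]
12.1 [595.5  64.7 206.8] yaw 3.3 F [ 0.3 -0.4  0.2] op 0.384
d [-151.   112.2   82.1] turn -0.056
```

B is shut. Next is C: approach and re-measure.

```bash
python3 -m inch '[{"gripper":45,"dx":-151,"dy":112,"dz":0,"turn":-0.056},{"gripper":45,"dx":-151,"dy":112,"dz":0,"turn":-0.056},{"gripper":45,"dx":-151,"dy":112,"dz":0,"turn":-0.056},{"gripper":45,"dx":-151,"dy":112,"dz":20,"turn":-0.056},{"gripper":45,"dx":-151,"dy":112,"dz":50,"turn":-0.056},{"gripper":45,"dx":-151,"dy":112,"dz":82,"turn":-0.056},{"gripper":45,"dx":-151,"dy":112,"dz":82,"turn":-0.056},{"gripper":45,"dx":-151,"dy":112,"dz":82,"turn":-0.056},{"gripper":45,"dx":-151,"dy":112,"dz":82,"turn":-0.056}]'
python3 - <<'E'
from h import *
lids();go(.449,-.056,.075,6.5)
E
```

```text
time_s: 13.0
position: [0.453, -0.0558, 0.1266]
tcp_rot: [[0.993, 0.114, 0.001], [0.114, -0.993, -0.0], [0.001, 0.0, -1.0]]
force: [0.3, 0.8, -0.5]
opening: 0.448
lid c [503. -51.] size 59 46 yaw 6.6 knob [449. -57.] tube [552. -45.] px [320. 184.]
lid c [ 596. -169.] size 47 18 yaw -83.4 knob [ 590. -116.] tube [ 601. -218.] px [590.  20.]
13.1 [453.2 -55.9 126.9] yaw 6.6 F [-0.2 -0.1  0.5] op 0.45
d [-4.3 -0.4 51.9] turn 0.001
```

```bash
python3 -m inch '[{"gripper":45,"dx":-4,"dy":0,"dz":30,"turn":0},{"gripper":45,"dx":-4,"dy":0,"dz":52,"turn":0},{"gripper":45,"dx":-4,"dy":0,"dz":52,"turn":0},{"gripper":45,"dx":-4,"dy":0,"dz":52,"turn":0},{"gripper":10,"dx":-4,"dy":0,"dz":52,"turn":0},{"gripper":10,"dx":-4,"dy":0,"dz":52,"turn":0},{"gripper":10,"dx":-4,"dy":0,"dz":52,"turn":0},{"gripper":10,"dx":-4,"dy":0,"dz":52,"turn":0},{"gripper":10,"dx":-4,"dy":0,"dz":52,"turn":0},{"gripper":10,"dx":-4,"dy":0,"dz":52,"turn":0}]'
python3 -m inch '[{"gripper":10,"dx":2.3,"dy":0,"dz":-16.6,"turn":0},{"gripper":10,"dx":7.8,"dy":0,"dz":-32.5,"turn":0},{"gripper":10,"dx":16.4,"dy":0,"dz":-46.9,"turn":0},{"gripper":10,"dx":24.6,"dy":0,"dz":-56.5,"turn":0},{"gripper":10,"dx":24.6,"dy":0,"dz":-56.5,"turn":0},{"gripper":10,"dx":24.6,"dy":0,"dz":-56.5,"turn":0},{"gripper":10,"dx":24.6,"dy":0,"dz":-56.5,"turn":0}]'
python3 - <<'E'
from h import *
theta(.503,-.051,6.6)
E
python3 -m inch '[{"gripper":50,"dx":0,"dy":0,"dz":0,"turn":0},{"gripper":50,"dx":0,"dy":0,"dz":0,"turn":0},{"gripper":50,"dx":0,"dy":0,"dz":0,"turn":0},{"gripper":50,"dx":0,"dy":0,"dz":0,"turn":0},{"gripper":50,"dx":0,"dy":0,"dz":0,"turn":0},{"gripper":50,"dx":0,"dy":0,"dz":-40,"turn":0},{"gripper":50,"dx":0,"dy":0,"dz":-80,"turn":0},{"gripper":50,"dx":0,"dy":0,"dz":-80,"turn":0},{"gripper":50,"dx":0,"dy":0,"dz":-80,"turn":0}]'
python3 - <<'E'
from h import *
theta(.503,-.051,6.6);lids('c_rel');go(.566,-.173,.125,11.8)
E
```

```text
time_s: 14.05
position: [0.4487, -0.0565, 0.0743]
tcp_rot: [[0.994, 0.114, 0.001], [0.114, -0.994, -0.0], [0.001, 0.0, -1.0]]
force: [0.4, -0.1, 4.2]
opening: 0.16
time_s: 14.75
position: [0.4724, -0.0535, 0.13]
tcp_rot: [[0.994, 0.113, -0.001], [0.113, -0.994, 0.0], [-0.0, -0.0, -1.0]]
force: [1.2, -0.7, -0.5]
opening: 0.154
theta [(np.float64(0.7), 0.93), (np.float64(0.65), 0.919), (np.float64(0.6), 0.909)]
time_s: 15.7
position: [0.4731, -0.0536, 0.2114]
tcp_rot: [[0.994, 0.114, 0.002], [0.114, -0.994, -0.001], [0.002, 0.001, -1.0]]
force: [-0.3, -0.3, -1.1]
opening: 0.5
theta [(np.float64(0.0), 0.915), (np.float64(0.05), 0.9), (np.float64(0.1), 0.892)]
lid c [502. -51.] size 59 46 yaw 4.3 knob [448. -55.] tube [551. -48.] px [320. 193.]
lid c [514. 175.] size 65 29 yaw -8.6 knob [460. 183.] tube [562. 168.] px [ 14. 143.]
lid c [ 618. -166.] size 60 46 yaw 10.4 knob [ 565. -176.] tube [ 666. -157.] px [505.  46.]
lid c [609.  65.] size 47 23 yaw -83.5 knob [603. 119.] tube [614.  16.] px [168.  18.]
15.8 [471.8 -53.2 209.7] yaw 6.5 F [-0.2 -0.3 -0.2] op 0.497
d [ 80.1 129.8  84.5] turn -0.092
```

C dropped shut, so it is good. Next is D.

```bash
python3 -m inch '[{"gripper":45,"dx":80,"dy":132,"dz":0,"turn":-0.07},{"gripper":45,"dx":80,"dy":132,"dz":0,"turn":-0.07},{"gripper":45,"dx":80,"dy":132,"dz":0,"turn":-0.07},{"gripper":45,"dx":80,"dy":132,"dz":20,"turn":-0.07},{"gripper":45,"dx":80,"dy":132,"dz":50,"turn":-0.07},{"gripper":45,"dx":80,"dy":132,"dz":84,"turn":-0.07},{"gripper":45,"dx":80,"dy":132,"dz":84,"turn":-0.07},{"gripper":45,"dx":80,"dy":132,"dz":84,"turn":-0.07},{"gripper":45,"dx":80,"dy":132,"dz":84,"turn":-0.07}]'
python3 - <<'E'
from h import *
L=lids();l=min(L,key=lambda l:abs(l[0]-618)+abs(l[1]+166));r=np.radians(l[2]);go(l[0]/1e3-.054*np.cos(r),l[1]/1e3-.054*np.sin(r),.075,l[2])
E
```

```text
time_s: 16.7
position: [0.5681, -0.1759, 0.1275]
tcp_rot: [[0.983, 0.183, 0.002], [0.183, -0.983, -0.001], [0.001, 0.001, -1.0]]
force: [0.1, -0.0, 0.1]
opening: 0.454
lid c [ 510. -347.] size 43 21 yaw 10.4 knob [ 457. -357.] tube [ 559. -338.] px [561. 392.]
lid c [516. -51.] size 47 32 yaw -85.1 knob [512.   2.] tube [ 520. -100.] px [ 94. 308.]
lid c [ 618. -167.] size 58 46 yaw 10.5 knob [ 565. -177.] tube [ 667. -158.] px [319. 182.]
16.8 [ 568.3 -176.   128. ] yaw 10.5 F [0.1 0.1 0.1] op 0.449
d [-3.3  0.1 53. ] turn -0.0
```

```bash
python3 -m inch '[{"gripper":45,"dx":-4,"dy":0.5,"dz":30,"turn":0},{"gripper":45,"dx":-4,"dy":0.5,"dz":53,"turn":0},{"gripper":45,"dx":-4,"dy":0.5,"dz":53,"turn":0},{"gripper":45,"dx":-4,"dy":0.5,"dz":53,"turn":0},{"gripper":10,"dx":-4,"dy":0.5,"dz":53,"turn":0},{"gripper":10,"dx":-4,"dy":0.5,"dz":53,"turn":0},{"gripper":10,"dx":-4,"dy":0.5,"dz":53,"turn":0},{"gripper":10,"dx":-4,"dy":0.5,"dz":53,"turn":0},{"gripper":10,"dx":-4,"dy":0.5,"dz":53,"turn":0},{"gripper":10,"dx":-4,"dy":0.5,"dz":53,"turn":0}]'
python3 -m inch '[{"gripper":10,"dx":2.3,"dy":0,"dz":-16.6,"turn":0},{"gripper":10,"dx":7.8,"dy":0,"dz":-32.5,"turn":0},{"gripper":10,"dx":16.4,"dy":0,"dz":-46.9,"turn":0},{"gripper":10,"dx":24.6,"dy":0,"dz":-56.5,"turn":0},{"gripper":10,"dx":24.6,"dy":0,"dz":-56.5,"turn":0},{"gripper":10,"dx":24.6,"dy":0,"dz":-56.5,"turn":0},{"gripper":10,"dx":24.6,"dy":0,"dz":-56.5,"turn":0}]'
python3 - <<'E'
from h import *
theta(.6185,-.167,10.5)
E
python3 -m inch '[{"gripper":50,"dx":0,"dy":0,"dz":0,"turn":0},{"gripper":50,"dx":0,"dy":0,"dz":0,"turn":0},{"gripper":50,"dx":0,"dy":0,"dz":0,"turn":0},{"gripper":50,"dx":0,"dy":0,"dz":0,"turn":0},{"gripper":50,"dx":0,"dy":0,"dz":0,"turn":0},{"gripper":50,"dx":0,"dy":0,"dz":-40,"turn":0},{"gripper":50,"dx":0,"dy":0,"dz":-80,"turn":0},{"gripper":50,"dx":0,"dy":0,"dz":-80,"turn":0},{"gripper":50,"dx":0,"dy":0,"dz":-80,"turn":0}]'
python3 - <<'E'
from h import *
theta(.6185,-.167,10.5);lids('d_rel');st()
E
```

```text
time_s: 17.75
position: [0.5638, -0.177, 0.074]
tcp_rot: [[0.983, 0.183, 0.001], [0.183, -0.983, -0.001], [0.001, 0.001, -1.0]]
force: [-0.7, -1.1, 4.1]
opening: 0.158
time_s: 18.45
position: [0.5867, -0.1721, 0.1291]
tcp_rot: [[0.983, 0.183, -0.002], [0.183, -0.983, 0.001], [-0.002, -0.001, -1.0]]
force: [0.8, -0.4, -1.3]
opening: 0.155
theta [(np.float64(0.7), 0.921), (np.float64(0.6), 0.915), (np.float64(0.65), 0.914)]
time_s: 19.4
position: [0.588, -0.1725, 0.2113]
tcp_rot: [[0.983, 0.183, 0.002], [0.183, -0.983, -0.001], [0.002, 0.002, -1.0]]
force: [-0.7, 0.0, -0.1]
opening: 0.5
theta [(np.float64(0.0), 0.91), (np.float64(0.05), 0.905), (np.float64(0.1), 0.892)]
lid c [ 455. -249.] size 35 26 yaw 89.8 knob [ 454. -303.] tube [ 455. -200.] px [372. 383.]
lid c [514. -51.] size 47 36 yaw -84.5 knob [509.   2.] tube [ 519. -100.] px [160. 286.]
lid c [ 617. -167.] size 59 45 yaw 9.2 knob [ 564. -176.] tube [ 666. -159.] px [319. 192.]
lid c [629.  58.] size 60 33 yaw 2.2 knob [575.  56.] tube [678.  60.] px [ 20. 122.]
lid c [717. -61.] size 63 24 yaw -79.4 knob [708.  -8.] tube [ 726. -110.] px [188.  13.]
19.5 [ 586.6 -171.8  209. ] yaw 10.5 F [-0.3 -0.   0.4] op 0.504
```

D also dropped shut. So A, C and D are good and B is stiff. I'll carry B first: move above it with the gripper fully open.

```bash
python3 - <<'E'
from h import *
go(.6315,.067,.150,3.3)
E
python3 -m inch '[{"gripper":100,"dx":88,"dy":-226,"dz":0,"turn":0.126},{"gripper":100,"dx":88,"dy":-226,"dz":0,"turn":0.126},{"gripper":100,"dx":88,"dy":-226,"dz":0,"turn":0.126},{"gripper":100,"dx":88,"dy":-226,"dz":0,"turn":0.126},{"gripper":100,"dx":88,"dy":-226,"dz":20,"turn":0.126},{"gripper":100,"dx":88,"dy":-226,"dz":58,"turn":0.126},{"gripper":100,"dx":88,"dy":-226,"dz":58,"turn":0.126},{"gripper":100,"dx":88,"dy":-226,"dz":58,"turn":0.126},{"gripper":100,"dx":88,"dy":-226,"dz":58,"turn":0.126}]'
python3 - <<'E'
from h import *
lids();go(.6315,.067,.048,3.3)
E
```

```text
19.5 [ 586.6 -171.8  209. ] yaw 10.5 F [-0.3 -0.   0.4] op 0.504
d [  87.9 -226.5   59.1] turn 0.126
time_s: 20.4
position: [0.6335, 0.0649, 0.1529]
tcp_rot: [[0.998, 0.056, 0.001], [0.056, -0.998, -0.0], [0.001, 0.0, -1.0]]
force: [1.3, -0.8, 0.5]
opening: 0.997
lid c [ 626. -144.] size 38 10 yaw 18.4 knob [ 574. -161.] tube [ 672. -129.] px [633. 283.]
lid c [629.  67.] size 59 46 yaw 3.2 knob [575.  64.] tube [678.  70.] px [315. 261.]
lid c [735. -54.] size 60 47 yaw -61.3 knob [709.  -6.] tube [759. -97.] px [538.  99.]
20.4 [633.9  64.7 153.4] yaw 3.2 F [0.5 0.  0. ] op 0.995
d [ -2.5  -2.4 105.4] turn -0.001
```

```bash
python3 -m inch '[{"gripper":100,"dx":-2,"dy":-2.4,"dz":40,"turn":0},{"gripper":100,"dx":-2,"dy":-2.4,"dz":80,"turn":0},{"gripper":100,"dx":-2,"dy":-2.4,"dz":105,"turn":0},{"gripper":100,"dx":-2,"dy":-2.4,"dz":105,"turn":0},{"gripper":50,"dx":-2,"dy":-2.4,"dz":105,"turn":0},{"gripper":50,"dx":-2,"dy":-2.4,"dz":105,"turn":0},{"gripper":50,"dx":-2,"dy":-2.4,"dz":105,"turn":0},{"gripper":50,"dx":-2,"dy":-2.4,"dz":105,"turn":0},{"gripper":50,"dx":-2,"dy":-2.4,"dz":105,"turn":0},{"gripper":50,"dx":-2,"dy":-2.4,"dz":105,"turn":0},{"gripper":50,"dx":-2,"dy":-2.4,"dz":85,"turn":0},{"gripper":50,"dx":-2,"dy":-2.4,"dz":85,"turn":0}]'
python3 - <<'E'
from h import *
go(.500,-.335,.165,3.2)
E
```

```text
time_s: 21.65
position: [0.6314, 0.0685, 0.068]
tcp_rot: [[0.998, 0.058, 0.002], [0.058, -0.998, 0.0], [0.002, -0.0, -1.0]]
force: [0.9, 0.2, -5.8]
opening: 0.598
21.6 [631.4  68.5  68. ] yaw 3.3 F [ 0.9  0.2 -5.8] op 0.598
d [-154.2  395.2  -97.5] turn 0.002
```

Holding B (opening 52 mm, force about its weight). Next: lift, cross, and stop above the mat.

```bash
python3 -m inch '[{"gripper":50,"dx":0,"dy":0,"dz":-25,"turn":0},{"gripper":50,"dx":0,"dy":0,"dz":-60,"turn":0},{"gripper":50,"dx":-5,"dy":10,"dz":-95,"turn":0},{"gripper":50,"dx":-18,"dy":45,"dz":-95,"turn":0},{"gripper":50,"dx":-34,"dy":90,"dz":-95,"turn":0},{"gripper":50,"dx":-51,"dy":135,"dz":-95,"turn":0},{"gripper":50,"dx":-68,"dy":180,"dz":-95,"turn":0},{"gripper":50,"dx":-85,"dy":225,"dz":-95,"turn":0},{"gripper":50,"dx":-102,"dy":270,"dz":-95,"turn":0},{"gripper":50,"dx":-120,"dy":315,"dz":-95,"turn":0},{"gripper":50,"dx":-140,"dy":360,"dz":-95,"turn":0},{"gripper":50,"dx":-154,"dy":395,"dz":-80,"turn":0}]'
python3 -m inch '[{"gripper":50,"dx":0,"dy":0,"dz":10,"turn":0},{"gripper":50,"dx":0,"dy":0,"dz":40,"turn":0},{"gripper":50,"dx":0,"dy":0,"dz":70,"turn":0},{"gripper":50,"dx":0,"dy":0,"dz":70,"turn":0},{"gripper":50,"dx":0,"dy":0,"dz":70,"turn":0}]'
python3 - <<'E'
from h import *
st();lids('b_mat')
E
```

```text
time_s: 22.85
position: [0.4993, -0.3383, 0.1473]
tcp_rot: [[0.998, 0.056, 0.002], [0.056, -0.998, -0.003], [0.002, 0.003, -1.0]]
force: [1.6, 0.3, -5.7]
opening: 0.595
time_s: 23.35
position: [0.4993, -0.3336, 0.0758]
tcp_rot: [[0.998, 0.058, -0.002], [0.058, -0.998, 0.003], [-0.002, -0.003, -1.0]]
force: [0.3, -0.2, -4.5]
opening: 0.592
23.4 [ 499.3 -333.6   75.8] yaw 3.3 F [ 0.3 -0.2 -4.5] op 0.592
lid c [ 455. -374.] size 28 15 yaw 44.1 knob [ 417. -412.] tube [ 491. -340.] px [401. 404.]
lid c [ 457. -328.] size 73 32 yaw -86.5 knob [ 453. -274.] tube [ 460. -377.] px [298. 402.]
lid c [ 502. -333.] size 57 23 yaw -86.5 knob [ 499. -279.] tube [ 505. -382.] px [318. 313.]
```

View pics/b_mat.png

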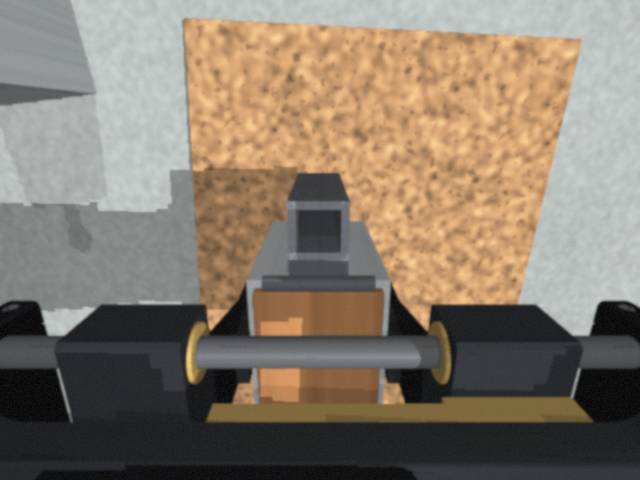

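B (318,310) is held over the mat, clear of its edges. I'll lower 24 mm, release, rise and check.

```bash
python3 -m inch '[{"gripper":50,"dx":0,"dy":0,"dz":12,"turn":0},{"gripper":50,"dx":0,"dy":0,"dz":20,"turn":0},{"gripper":50,"dx":0,"dy":0,"dz":24,"turn":0},{"gripper":50,"dx":0,"dy":0,"dz":24,"turn":0},{"gripper":50,"dx":0,"dy":0,"dz":24,"turn":0}]'
python3 -m inch '[{"gripper":100,"dx":0,"dy":0,"dz":0,"turn":0},{"gripper":100,"dx":0,"dy":0,"dz":0,"turn":0},{"gripper":100,"dx":0,"dy":0,"dz":0,"turn":0},{"gripper":100,"dx":0,"dy":0,"dz":0,"turn":0},{"gripper":100,"dx":0,"dy":0,"dz":0,"turn":0},{"gripper":100,"dx":0,"dy":0,"dz":-40,"turn":0},{"gripper":100,"dx":0,"dy":0,"dz":-80,"turn":0},{"gripper":100,"dx":0,"dy":0,"dz":-120,"turn":0},{"gripper":100,"dx":0,"dy":0,"dz":-180,"turn":0},{"gripper":100,"dx":0,"dy":0,"dz":-200,"turn":0},{"gripper":100,"dx":0,"dy":0,"dz":-200,"turn":0},{"gripper":100,"dx":0,"dy":0,"dz":-200,"turn":0}]'
python3 - <<'E'
from h import *
st();snap('wrist','b_placed');theta(.4965,-.3335,3.3)
snap('scene','s2')
go(.44,.25,.25,0)
E
```

```text
time_s: 23.9
position: [0.4998, -0.335, 0.0531]
tcp_rot: [[0.998, 0.058, 0.0], [0.058, -0.998, -0.0], [0.0, 0.0, -1.0]]
force: [-0.1, 0.2, -4.4]
opening: 0.596
time_s: 25.1
position: [0.4996, -0.3349, 0.2536]
tcp_rot: [[0.998, 0.058, 0.001], [0.058, -0.998, -0.001], [0.001, 0.001, -1.0]]
force: [-0.3, -0.3, 0.0]
opening: 0.997
25.1 [ 499.6 -334.9  253.6] yaw 3.3 F [-0.3 -0.3  0. ] op 0.997
theta [(np.float64(0.0), 0.567), (np.float64(0.1), 0.56), (np.float64(0.05), 0.56)]
25.2 [ 498.8 -334.1  251. ] yaw 3.3 F [ 0.4  0.3 -0.3] op 0.998
d [ -25.  -586.5    2.9] turn 0.058
```

View pics/b_placed.png

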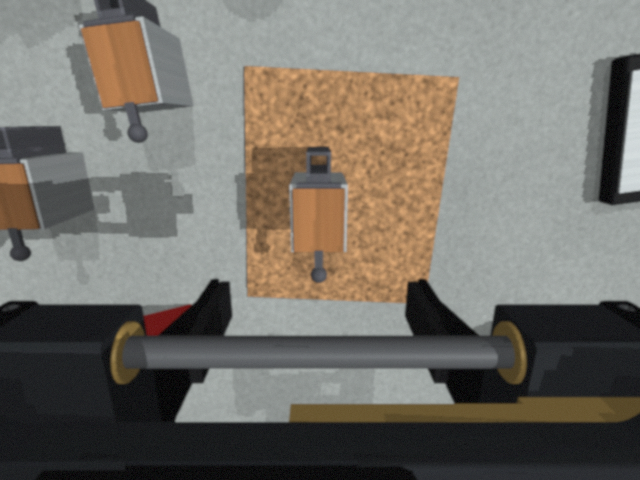

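B stands upright on the mat at (318,215), lid shut. Next, the stand.

```bash
python3 -m inch '[{"gripper":60,"dx":-30,"dy":-590,"dz":-40,"turn":0.058},{"gripper":60,"dx":-30,"dy":-590,"dz":-40,"turn":0.058},{"gripper":60,"dx":-30,"dy":-590,"dz":-40,"turn":0.058},{"gripper":60,"dx":-30,"dy":-590,"dz":-40,"turn":0.058},{"gripper":60,"dx":-30,"dy":-590,"dz":-40,"turn":0.058},{"gripper":60,"dx":-30,"dy":-590,"dz":-40,"turn":0.058},{"gripper":60,"dx":-30,"dy":-590,"dz":-40,"turn":0.058},{"gripper":60,"dx":-30,"dy":-590,"dz":-40,"turn":0.058},{"gripper":60,"dx":-30,"dy":-590,"dz":-40,"turn":0.058},{"gripper":60,"dx":-30,"dy":-590,"dz":-40,"turn":0.058},{"gripper":60,"dx":-30,"dy":-590,"dz":-40,"turn":0.058},{"gripper":60,"dx":-30,"dy":-590,"dz":-40,"turn":0.058}]'
python3 - <<'E'
from h import *
go(.47,.345,.30,0)
E
```

```text
time_s: 26.45
position: [0.4342, 0.2546, 0.2916]
tcp_rot: [[1.0, 0.001, -0.003], [0.001, -1.0, -0.001], [-0.003, 0.001, -1.0]]
force: [1.4, -0.5, -0.8]
opening: 0.6
26.4 [434.2 254.6 291.6] yaw 0.1 F [ 1.4 -0.5 -0.8] op 0.6
d [ 35.8 -90.4  -8.6] turn 0.001
```

```bash
python3 -m inch '[{"gripper":60,"dx":30,"dy":-90,"dz":-8,"turn":0},{"gripper":60,"dx":30,"dy":-90,"dz":-8,"turn":0},{"gripper":60,"dx":30,"dy":-90,"dz":-8,"turn":0},{"gripper":60,"dx":30,"dy":-90,"dz":-8,"turn":0},{"gripper":60,"dx":30,"dy":-90,"dz":-8,"turn":0}]'
python3 - <<'E'
from h import *
im,K,T=snap('wrist','stand');st()
m=cv2.inRange(cv2.cvtColor(im,cv2.COLOR_RGB2HSV),(8,40,120),(25,170,255))
m[300:]=0
c=max(cv2.findContours(m,cv2.RETR_EXTERNAL,cv2.CHAIN_APPROX_NONE)[0],key=cv2.contourArea)
P=np.array([px(K,T,p[0],.085)[:2] for p in c],np.float32)*1000
print('stand',cv2.minAreaRect(P),P.min(0),P.max(0))
d=[(round(d['score'],2),d['extent']) for d in recognise('wrist','stirrer_1')]
for s,e in d: print(s,np.round(e),np.round(px(K,T,e[:2],.105)*1000))
E
```

```text
time_s: 26.95
position: [0.4647, 0.3411, 0.2994]
tcp_rot: [[1.0, -0.001, -0.004], [-0.001, -1.0, -0.002], [-0.004, 0.002, -1.0]]
force: [0.5, 0.0, 0.4]
opening: 0.604
27.0 [464.9 340.9 299.9] yaw -0.1 F [-0.1  0.1  0.1] op 0.598
stand ((507.4756774902344, 362.10833740234375), (184.6505889892578, 125.2337646484375), 0.19123370945453644) [415.35297 299.2115 ] [599.7378  424.92188]
0.91 [328.  97.  32.  31.] [568. 332. 105.]
0.78 [268. 227.  29.  32.] [447. 390. 105.]
0.73 [329. 167.  25.  35.] [507. 331. 105.]
0.61 [329. 228.  28.  36.] [446. 330. 105.]
0.55 [265. 168.  34.  31.] [505. 391. 105.]
```

View pics/stand.png

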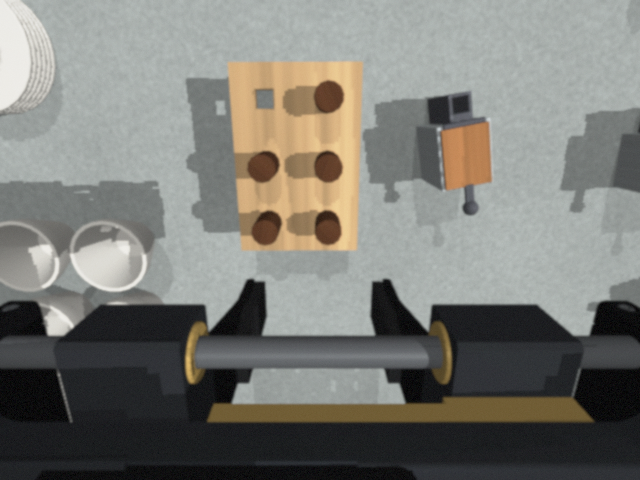

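The stand is at (507,362), yaw about 0; its stirrers on the caddy side are at (328,97), (329,167) and (329,228), i.e. y≈332 mm. First I'll take the one at (567,332).

```bash
python3 -m inch '[{"gripper":50,"dx":102.5,"dy":9,"dz":20,"turn":0},{"gripper":50,"dx":102.5,"dy":9,"dz":50,"turn":0},{"gripper":50,"dx":102.5,"dy":9,"dz":90,"turn":0},{"gripper":50,"dx":102.5,"dy":9,"dz":130,"turn":0},{"gripper":50,"dx":102.5,"dy":9,"dz":150,"turn":0},{"gripper":50,"dx":102.5,"dy":9,"dz":150,"turn":0},{"gripper":50,"dx":102.5,"dy":9,"dz":150,"turn":0}]'
python3 - <<'E'
from h import *
go(.5675,.332,.100,0)
E
```

```text
time_s: 27.75
position: [0.5687, 0.3325, 0.1515]
tcp_rot: [[1.0, -0.001, 0.0], [-0.001, -1.0, 0.0], [0.0, -0.0, -1.0]]
force: [0.5, -0.0, 0.1]
opening: 0.497
27.8 [568.7 332.5 151.5] yaw -0.1 F [ 0.5 -0.   0.1] op 0.497
d [-1.2  0.5 51.5] turn -0.001
```

```bash
python3 -m inch '[{"gripper":50,"dx":-1,"dy":0.5,"dz":25,"turn":0},{"gripper":50,"dx":-1,"dy":0.5,"dz":51,"turn":0},{"gripper":50,"dx":-1,"dy":0.5,"dz":51,"turn":0},{"gripper":15,"dx":-1,"dy":0.5,"dz":51,"turn":0},{"gripper":15,"dx":-1,"dy":0.5,"dz":51,"turn":0},{"gripper":15,"dx":-1,"dy":0.5,"dz":51,"turn":0},{"gripper":15,"dx":-1,"dy":0.5,"dz":51,"turn":0},{"gripper":15,"dx":-1,"dy":0.5,"dz":51,"turn":0},{"gripper":15,"dx":-1,"dy":0.5,"dz":20,"turn":0},{"gripper":15,"dx":-1,"dy":0.5,"dz":-20,"turn":0},{"gripper":15,"dx":-1,"dy":0.5,"dz":-40,"turn":0},{"gripper":15,"dx":-1,"dy":0.5,"dz":-40,"turn":0}]'
python3 - <<'E'
from h import *
r=np.radians(13.2);go(.515+.049*np.cos(r),.193+.049*np.sin(r),.19,13.2)
E
```

```text
time_s: 28.95
position: [0.5696, 0.3339, 0.1953]
tcp_rot: [[1.0, -0.0, 0.008], [-0.0, -1.0, 0.003], [0.008, -0.003, -1.0]]
force: [0.1, 0.2, -1.2]
opening: 0.292
28.9 [569.6 333.9 195.3] yaw -0.0 F [ 0.1  0.2 -1.2] op 0.292
d [ -6.9 129.7   4.8] turn -0.23
```

```bash
python3 -m inch '[{"gripper":15,"dx":-3,"dy":40,"dz":5,"turn":-0.1},{"gripper":15,"dx":-5,"dy":80,"dz":5,"turn":-0.2},{"gripper":15,"dx":-7,"dy":115,"dz":5,"turn":-0.23},{"gripper":15,"dx":-7,"dy":130,"dz":5,"turn":-0.23},{"gripper":15,"dx":-7,"dy":130,"dz":5,"turn":-0.23},{"gripper":15,"dx":-7,"dy":130,"dz":5,"turn":-0.23},{"gripper":15,"dx":-7,"dy":130,"dz":5,"turn":-0.23},{"gripper":15,"dx":-7,"dy":130,"dz":5,"turn":-0.23}]'
python3 - <<'E'
from h import *
lids('tube1');r=np.radians(13.2);go(.515+.049*np.cos(r),.193+.049*np.sin(r),.092,13.2)
im,K,T=snap('side','side1')
p=np.int32(proj(K,T,(.5627,.2042,.11)));c=im[max(0,p[1]-80):p[1]+80,max(0,p[0]-100):p[0]+100]
w=cv2.imread('pics/tube1.png');c=cv2.resize(c[:,:,::-1],None,fx=2,fy=2)
o=np.zeros((480,800,3),np.uint8);o[:c.shape[0],:c.shape[1]]=c;o[:,400:]=w[:,120:520];cv2.imwrite('pics/t1.png',o)
E
```

```text
time_s: 29.75
position: [0.5602, 0.2042, 0.1859]
tcp_rot: [[0.973, 0.229, 0.0], [0.229, -0.973, 0.0], [0.0, -0.0, -1.0]]
force: [-0.0, 0.0, -1.2]
opening: 0.288
29.8 [560.2 204.1 186. ] yaw 13.3 F [-0.5  0.  -0.4] op 0.289
d [ 2.5  0.5 94. ] turn 0.001
```

View pics/t1.png

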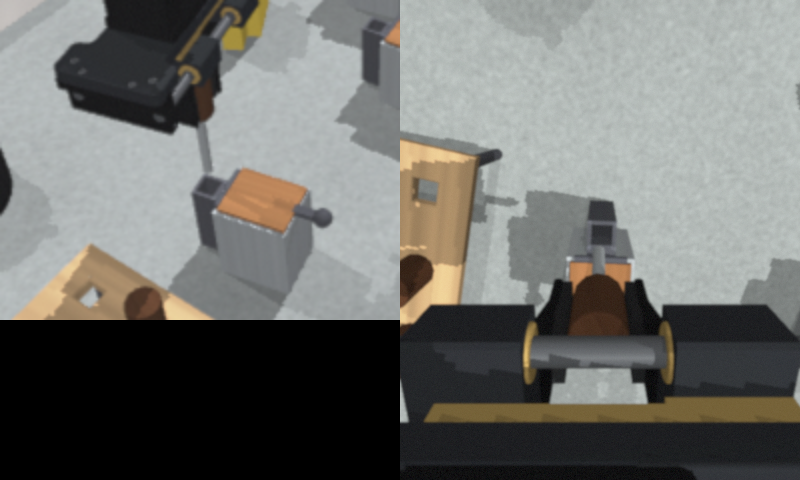

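```bash
python3 - <<'E'
from h import *
K,T=cal('side');p=np.int32(proj(K,T,(.5627,.2042,.11)));o=np.maximum(0,p-[100,80])
for z in(.101,.13,.171): print('shaft',z,(proj(K,T,(.5602,.2041,z))-o)*2)
r=np.radians(13.2);c=lambda X,Y:(.515+X*np.cos(r)-Y*np.sin(r),.193+X*np.sin(r)+Y*np.cos(r),.076)
print('tube rim',[np.round((proj(K,T,c(a,b))-o)*2) for a,b in((.060,.011),(.060,-.011),(.038,-.011),(.038,.011))])
E
```

```text
shaft 0.101 [205.48064937 170.05172172]
shaft 0.13 [201.4728528  146.16358323]
shaft 0.171 [195.42705935 110.12813364]
tube rim [array([188., 195.]), array([200., 175.]), array([224., 182.]), array([212., 202.])]
```

Grip, shaft and tube rim are all offset alike in the side view (about 2.5 px of calibration error), so the shaft is vertical and in line with the tube (crop (210,172) above rim (212,188)). Next: insert, 2.5 mm forward.

```bash
python3 -m inch '[{"gripper":15,"dx":2.5,"dy":0.5,"dz":0,"turn":0},{"gripper":15,"dx":2.5,"dy":0.5,"dz":0,"turn":0},{"gripper":15,"dx":2.5,"dy":0.5,"dz":15,"turn":0},{"gripper":15,"dx":2.5,"dy":0.5,"dz":30,"turn":0},{"gripper":15,"dx":2.5,"dy":0.5,"dz":45,"turn":0},{"gripper":15,"dx":2.5,"dy":0.5,"dz":45,"turn":0}]'
```

```text
time_s: 30.45
position: [0.5613, 0.2026, 0.1391]
tcp_rot: [[0.974, 0.228, -0.005], [0.228, -0.974, -0.001], [-0.005, -0.0, -1.0]]
force: [-0.5, 0.1, -1.2]
opening: 0.291
```

```bash
python3 -m inch '[{"gripper":15,"dx":0,"dy":0,"dz":15,"turn":0},{"gripper":15,"dx":0,"dy":0,"dz":30,"turn":0},{"gripper":15,"dx":0,"dy":0,"dz":45,"turn":0},{"gripper":15,"dx":0,"dy":0,"dz":45,"turn":0}]'
python3 -m inch '[{"gripper":50,"dx":0,"dy":0,"dz":0,"turn":0},{"gripper":50,"dx":0,"dy":0,"dz":0,"turn":0},{"gripper":50,"dx":0,"dy":0,"dz":0,"turn":0},{"gripper":50,"dx":0,"dy":0,"dz":0,"turn":0},{"gripper":50,"dx":0,"dy":0,"dz":-40,"turn":0},{"gripper":50,"dx":0,"dy":0,"dz":-80,"turn":0},{"gripper":50,"dx":0,"dy":0,"dz":-120,"turn":0},{"gripper":50,"dx":0,"dy":0,"dz":-160,"turn":0},{"gripper":50,"dx":0,"dy":0,"dz":-160,"turn":0}]'
python3 - <<'E'
from h import *
lids();go(.507,.332,.15,0)
im,K,T=snap('side','side2');im2,K2,T2=snap('scene','scene2')
p=np.int32(proj(K,T,(.52,.2,.09)));a=cv2.resize(im[p[1]-75:p[1]+75,p[0]-100:p[0]+100],None,fx=2,fy=2)
p=np.int32(proj(K2,T2,(.5,0,.09)));b=cv2.resize(im2[p[1]-75:p[1]+75,p[0]-130:p[0]+130],None,fx=1.5,fy=2)
cv2.imwrite('pics/ins1.png',np.hstack([a,b])[:,:,::-1])
E
```

```text
time_s: 30.85
position: [0.5618, 0.2027, 0.0949]
tcp_rot: [[0.974, 0.228, -0.003], [0.228, -0.974, -0.0], [-0.003, -0.0, -1.0]]
force: [-0.6, 0.4, -1.3]
opening: 0.291
time_s: 31.75
position: [0.5666, 0.2037, 0.2631]
tcp_rot: [[0.974, 0.228, 0.014], [0.228, -0.974, 0.002], [0.014, 0.001, -1.0]]
force: [0.2, 1.0, 1.5]
opening: 0.498
lid c [515. -49.] size 47 34 yaw -86.0 knob [511.   5.] tube [518. -98.] px [551. 316.]
lid c [526. 196.] size 82 46 yaw 11.1 knob [473. 185.] tube [574. 205.] px [317. 260.]
lid c [725. -34.] size 47 16 yaw 27.8 knob [677. -59.] tube [768. -11.] px [630. 104.]
31.8 [564.8 203.3 260. ] yaw 13.2 F [-0.3  0.3 -0.6] op 0.498
d [ -27.8 -138.6  109.7] turn 0.23
```

View pics/ins1.png

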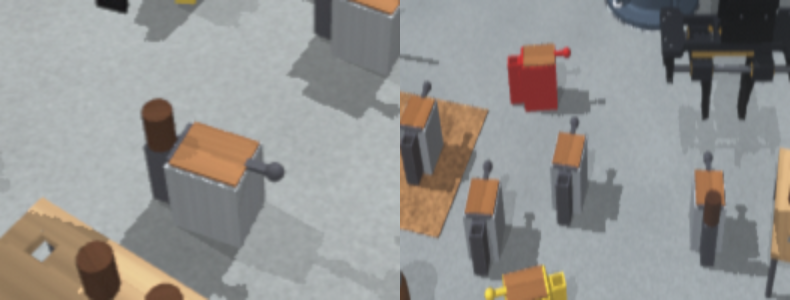

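A's stirrer is seated upright at its tube's rim (left crop (158,125)); C and D are unmoved. Second stirrer: (507,332).

```bash
python3 -m inch '[{"gripper":50,"dx":-28,"dy":-139,"dz":0,"turn":0.23},{"gripper":50,"dx":-28,"dy":-139,"dz":0,"turn":0.23},{"gripper":50,"dx":-28,"dy":-139,"dz":0,"turn":0.23},{"gripper":50,"dx":-28,"dy":-139,"dz":30,"turn":0.23},{"gripper":50,"dx":-28,"dy":-139,"dz":70,"turn":0.23},{"gripper":50,"dx":-28,"dy":-139,"dz":105,"turn":0.23},{"gripper":50,"dx":-28,"dy":-139,"dz":105,"turn":0.23},{"gripper":50,"dx":-28,"dy":-139,"dz":105,"turn":0.23},{"gripper":50,"dx":-28,"dy":-139,"dz":105,"turn":0.23}]'
python3 - <<'E'
from h import *
go(.5075,.332,.100,0)
E
```

```text
time_s: 32.8
position: [0.5049, 0.3321, 0.1522]
tcp_rot: [[1.0, -0.0, 0.002], [-0.0, -1.0, 0.001], [0.002, -0.001, -1.0]]
force: [0.4, -0.6, 0.4]
opening: 0.499
32.8 [504.9 332.1 152.2] yaw -0.0 F [ 0.4 -0.6  0.4] op 0.499
d [ 2.5  0.2 52.2] turn -0.0
```

```bash
python3 -m inch '[{"gripper":50,"dx":2.5,"dy":0,"dz":25,"turn":0},{"gripper":50,"dx":2.5,"dy":0,"dz":52,"turn":0},{"gripper":50,"dx":2.5,"dy":0,"dz":52,"turn":0},{"gripper":15,"dx":2.5,"dy":0,"dz":52,"turn":0},{"gripper":15,"dx":2.5,"dy":0,"dz":52,"turn":0},{"gripper":15,"dx":2.5,"dy":0,"dz":52,"turn":0},{"gripper":15,"dx":2.5,"dy":0,"dz":52,"turn":0},{"gripper":15,"dx":2.5,"dy":0,"dz":52,"turn":0},{"gripper":15,"dx":2.5,"dy":0,"dz":20,"turn":0},{"gripper":15,"dx":2.5,"dy":0,"dz":-20,"turn":0},{"gripper":15,"dx":2.5,"dy":0,"dz":-53,"turn":0},{"gripper":15,"dx":2.5,"dy":0,"dz":-53,"turn":0}]'
python3 - <<'E'
from h import *
go(.551,-.0455,.20,6.5)
E
```

```text
time_s: 34.0
position: [0.5095, 0.3334, 0.2096]
tcp_rot: [[1.0, 0.0, 0.011], [-0.0, -1.0, 0.005], [0.011, -0.005, -1.0]]
force: [-0.2, 0.1, 0.5]
opening: 0.293
34.0 [509.5 333.4 209.6] yaw -0.0 F [-0.2  0.1  0.5] op 0.293
d [ 41.4 378.9   8.3] turn -0.113
```

```bash
python3 -m inch '[{"gripper":15,"dx":0,"dy":30,"dz":5,"turn":-0.1},{"gripper":15,"dx":5,"dy":75,"dz":5,"turn":-0.113},{"gripper":15,"dx":5,"dy":120,"dz":5,"turn":-0.113},{"gripper":15,"dx":10,"dy":165,"dz":5,"turn":-0.113},{"gripper":15,"dx":20,"dy":210,"dz":8,"turn":-0.113},{"gripper":15,"dx":28,"dy":255,"dz":8,"turn":-0.113},{"gripper":15,"dx":34,"dy":300,"dz":8,"turn":-0.113},{"gripper":15,"dx":41,"dy":340,"dz":8,"turn":-0.113},{"gripper":15,"dx":41,"dy":372,"dz":8,"turn":-0.113},{"gripper":15,"dx":41,"dy":379,"dz":8,"turn":-0.113},{"gripper":15,"dx":41,"dy":379,"dz":8,"turn":-0.113},{"gripper":15,"dx":41,"dy":379,"dz":8,"turn":-0.113}]'
python3 - <<'E'
from h import *
go(.551,-.0455,.138,6.5)
im,K,T=snap('wrist','tube2');im2,K2,T2=snap('side','side3')
r=np.radians(6.5)
print('pred tube rim',proj(K,T,(.551,-.0455,.076)),'back',proj(K,T,(.562,-.0443,.076)))
p=np.int32(proj(K2,T2,(.53,-.05,.11)));a=cv2.resize(im2[p[1]-60:p[1]+60,p[0]-80:p[0]+80],None,fx=2.5,fy=2.5)
b=cv2.resize(im[150:350,220:420],None,fx=1.5,fy=1.5);cv2.imwrite('pics/t2.png',np.hstack([a,b])[:,:,::-1])
E
```

```text
time_s: 35.2
position: [0.5465, -0.0461, 0.1955]
tcp_rot: [[0.994, 0.113, -0.001], [0.113, -0.994, 0.001], [-0.001, -0.001, -1.0]]
force: [0.9, -0.1, 0.7]
opening: 0.293
35.2 [546.5 -46.1 195.5] yaw 6.5 F [ 0.9 -0.1  0.7] op 0.293
d [ 4.6 -0.  57.5] turn -0.0
pred tube rim [318.46971987 227.72165818] back [318.54290826 213.93670736]
```

View pics/t2.png

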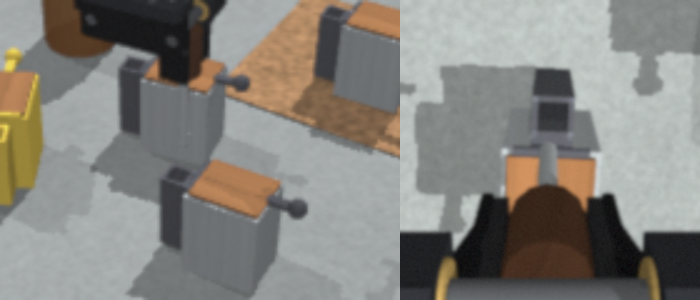

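C's tube hole shows at wrist px (322,228), about 3 px right of the prediction, so I shift 2 mm in +dy and insert partway.

```bash
python3 -m inch '[{"gripper":15,"dx":4.6,"dy":2,"dz":0,"turn":0},{"gripper":15,"dx":4.6,"dy":2,"dz":0,"turn":0},{"gripper":15,"dx":4.6,"dy":2,"dz":0,"turn":0},{"gripper":15,"dx":4.6,"dy":2,"dz":15,"turn":0},{"gripper":15,"dx":4.6,"dy":2,"dz":30,"turn":0},{"gripper":15,"dx":4.6,"dy":2,"dz":45,"turn":0},{"gripper":15,"dx":4.6,"dy":2,"dz":57,"turn":0},{"gripper":15,"dx":4.6,"dy":2,"dz":57,"turn":0}]'
```

```text
time_s: 36.1
position: [0.5508, -0.0482, 0.1375]
tcp_rot: [[0.994, 0.113, -0.004], [0.113, -0.994, 0.001], [-0.004, -0.002, -1.0]]
force: [0.3, 0.2, 0.1]
opening: 0.294
```

```bash
python3 -m inch '[{"gripper":15,"dx":0,"dy":0,"dz":15,"turn":0},{"gripper":15,"dx":0,"dy":0,"dz":30,"turn":0},{"gripper":15,"dx":0,"dy":0,"dz":44,"turn":0},{"gripper":15,"dx":0,"dy":0,"dz":44,"turn":0}]'
python3 -m inch '[{"gripper":50,"dx":0,"dy":0,"dz":0,"turn":0},{"gripper":50,"dx":0,"dy":0,"dz":0,"turn":0},{"gripper":50,"dx":0,"dy":0,"dz":0,"turn":0},{"gripper":50,"dx":0,"dy":0,"dz":0,"turn":0},{"gripper":50,"dx":0,"dy":0,"dz":-40,"turn":0},{"gripper":50,"dx":0,"dy":0,"dz":-80,"turn":0},{"gripper":50,"dx":0,"dy":0,"dz":-120,"turn":0},{"gripper":50,"dx":0,"dy":0,"dz":-160,"turn":0},{"gripper":50,"dx":0,"dy":0,"dz":-160,"turn":0}]'
python3 - <<'E'
from h import *
go(.447,.332,.15,0)
im,K,T=snap('side','side4')
p=np.int32(proj(K,T,(.53,-.05,.09)));cv2.imwrite('pics/ins2.png',cv2.resize(im[p[1]-90:p[1]+90,p[0]-120:p[0]+120],None,fx=2.5,fy=2.5)[:,:,::-1])
E
```

```text
time_s: 36.5
position: [0.5513, -0.0484, 0.0941]
tcp_rot: [[0.994, 0.113, -0.003], [0.113, -0.994, 0.001], [-0.003, -0.001, -1.0]]
force: [-0.3, -0.0, 0.6]
opening: 0.292
time_s: 37.4
position: [0.5558, -0.0496, 0.2615]
tcp_rot: [[0.994, 0.113, 0.013], [0.113, -0.994, -0.004], [0.013, 0.005, -1.0]]
force: [1.5, -0.4, 0.4]
opening: 0.499
37.4 [555.8 -49.6 261.5] yaw 6.5 F [ 1.5 -0.4  0.4] op 0.499
d [ -66.5 -392.   108.5] turn 0.113
```

View pics/ins2.png

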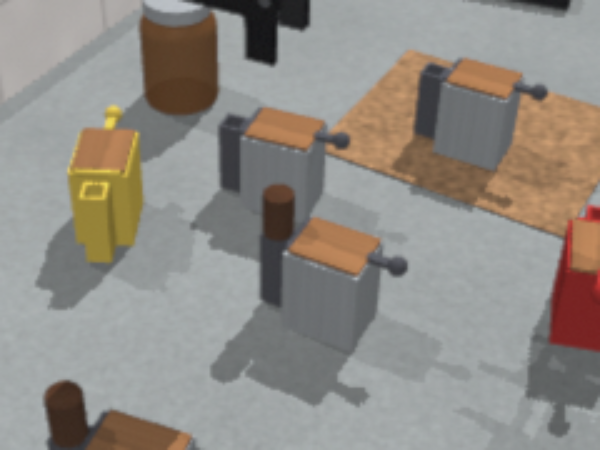

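C's stirrer is seated (278,210), D stands at (270,150) and B on the mat. Third stirrer: (447,332).

```bash
python3 -m inch '[{"gripper":50,"dx":-66,"dy":-392,"dz":0,"turn":0.113},{"gripper":50,"dx":-66,"dy":-392,"dz":0,"turn":0.113},{"gripper":50,"dx":-66,"dy":-392,"dz":0,"turn":0.113},{"gripper":50,"dx":-66,"dy":-392,"dz":0,"turn":0.113},{"gripper":50,"dx":-66,"dy":-392,"dz":0,"turn":0.113},{"gripper":50,"dx":-66,"dy":-392,"dz":0,"turn":0.113},{"gripper":50,"dx":-66,"dy":-392,"dz":0,"turn":0.113},{"gripper":50,"dx":-66,"dy":-392,"dz":0,"turn":0.113},{"gripper":50,"dx":-66,"dy":-392,"dz":50,"turn":0.113},{"gripper":50,"dx":-66,"dy":-392,"dz":90,"turn":0.113},{"gripper":50,"dx":-66,"dy":-392,"dz":108,"turn":0.113},{"gripper":50,"dx":-66,"dy":-392,"dz":108,"turn":0.113}]'
python3 -m inch '[{"gripper":50,"dx":0,"dy":0,"dz":0,"turn":0},{"gripper":50,"dx":0,"dy":0,"dz":0,"turn":0}]'
python3 - <<'E'
from h import *
go(.447,.332,.100,0)
E
```

```text
time_s: 38.65
position: [0.4389, 0.332, 0.1428]
tcp_rot: [[1.0, 0.0, -0.009], [0.0, -1.0, -0.004], [-0.009, 0.004, -1.0]]
force: [0.3, -0.4, 0.0]
opening: 0.502
time_s: 38.85
position: [0.4432, 0.3337, 0.148]
tcp_rot: [[1.0, -0.0, 0.002], [-0.0, -1.0, 0.001], [0.002, -0.001, -1.0]]
force: [0.7, -0.2, -0.4]
opening: 0.497
38.9 [443.2 333.7 148. ] yaw -0.0 F [ 0.7 -0.2 -0.4] op 0.497
d [ 3.7  1.7 48. ] turn -0.0
```

```bash
python3 -m inch '[{"gripper":50,"dx":3.5,"dy":1.5,"dz":25,"turn":0},{"gripper":50,"dx":3.5,"dy":1.5,"dz":48,"turn":0},{"gripper":50,"dx":3.5,"dy":1.5,"dz":48,"turn":0},{"gripper":15,"dx":3.5,"dy":1.5,"dz":48,"turn":0},{"gripper":15,"dx":3.5,"dy":1.5,"dz":48,"turn":0},{"gripper":15,"dx":3.5,"dy":1.5,"dz":48,"turn":0},{"gripper":15,"dx":3.5,"dy":1.5,"dz":48,"turn":0},{"gripper":15,"dx":3.5,"dy":1.5,"dz":48,"turn":0},{"gripper":15,"dx":3.5,"dy":1.5,"dz":20,"turn":0},{"gripper":15,"dx":3.5,"dy":1.5,"dz":-20,"turn":0},{"gripper":15,"dx":3.5,"dy":1.5,"dz":-67,"turn":0},{"gripper":15,"dx":3.5,"dy":1.5,"dz":-67,"turn":0}]'
python3 - <<'E'
from h import *
go(.666,-.158,.205,10.3)
E
```

```text
time_s: 40.05
position: [0.4497, 0.3341, 0.2205]
tcp_rot: [[1.0, 0.0, 0.013], [0.0, -1.0, 0.006], [0.013, -0.006, -1.0]]
force: [1.0, 0.7, -0.1]
opening: 0.293
40.0 [449.7 334.1 220.5] yaw 0.0 F [ 1.   0.7 -0.1] op 0.293
d [216.  492.2  15.2] turn -0.18
```

```bash
python3 -m inch '[{"gripper":15,"dx":16,"dy":38,"dz":5,"turn":-0.1},{"gripper":15,"dx":34,"dy":79,"dz":5,"turn":-0.18},{"gripper":15,"dx":53,"dy":123,"dz":5,"turn":-0.18},{"gripper":15,"dx":72,"dy":167,"dz":5,"turn":-0.18},{"gripper":15,"dx":91,"dy":211,"dz":5,"turn":-0.18},{"gripper":15,"dx":110,"dy":255,"dz":5,"turn":-0.18},{"gripper":15,"dx":129,"dy":299,"dz":5,"turn":-0.18},{"gripper":15,"dx":149,"dy":343,"dz":5,"turn":-0.18},{"gripper":15,"dx":168,"dy":387,"dz":5,"turn":-0.18},{"gripper":15,"dx":187,"dy":430,"dz":5,"turn":-0.18},{"gripper":15,"dx":203,"dy":466,"dz":5,"turn":-0.18},{"gripper":15,"dx":212,"dy":486,"dz":8,"turn":-0.18}]'
python3 -m inch '[{"gripper":15,"dx":0,"dy":0,"dz":0,"turn":0},{"gripper":15,"dx":0,"dy":0,"dz":0,"turn":0},{"gripper":15,"dx":0,"dy":0,"dz":0,"turn":0}]'
python3 - <<'E'
from h import *
go(.666,-.158,.138,10.3)
im,K,T=snap('wrist','tube3');im2,K2,T2=snap('side','side5')
print('pred tube rim',proj(K,T,(.666,-.158,.076)))
p=np.int32(proj(K2,T2,(.65,-.16,.11)));a=cv2.resize(im2[p[1]-60:p[1]+60,p[0]-80:p[0]+80],None,fx=2.5,fy=2.5)
b=cv2.resize(im[150:350,220:420],None,fx=1.5,fy=1.5);cv2.imwrite('pics/t3.png',np.hstack([a,b])[:,:,::-1])
E
```

```text
time_s: 41.25
position: [0.6589, -0.1579, 0.2056]
tcp_rot: [[0.984, 0.176, 0.001], [0.176, -0.984, -0.001], [0.001, 0.002, -1.0]]
force: [0.0, 0.3, -0.7]
opening: 0.285
time_s: 41.55
position: [0.6568, -0.1526, 0.2056]
tcp_rot: [[0.984, 0.18, -0.002], [0.18, -0.984, 0.001], [-0.001, -0.002, -1.0]]
force: [0.3, -0.9, -0.9]
opening: 0.29
41.5 [ 656.8 -152.6  205.6] yaw 10.4 F [ 0.3 -0.9 -0.9] op 0.29
d [ 8.1  7.1 67.5] turn 0.001
pred tube rim [327.37396201 219.93202074]
```

View pics/t3.png

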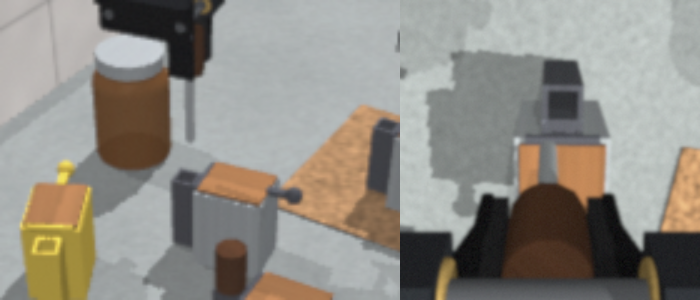

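D's hole is at wrist px (329,220) against a predicted (327,220). I'll shift dx 8, dy 8 and insert.

```bash
python3 -m inch '[{"gripper":15,"dx":8,"dy":8,"dz":0,"turn":0},{"gripper":15,"dx":8,"dy":8,"dz":0,"turn":0},{"gripper":15,"dx":8,"dy":8,"dz":0,"turn":0},{"gripper":15,"dx":8,"dy":8,"dz":15,"turn":0},{"gripper":15,"dx":8,"dy":8,"dz":30,"turn":0},{"gripper":15,"dx":8,"dy":8,"dz":45,"turn":0},{"gripper":15,"dx":8,"dy":8,"dz":60,"turn":0},{"gripper":15,"dx":8,"dy":8,"dz":68,"turn":0},{"gripper":15,"dx":8,"dy":8,"dz":68,"turn":0}]'
```

```text
time_s: 42.55
position: [0.6658, -0.1601, 0.1356]
tcp_rot: [[0.984, 0.179, -0.004], [0.179, -0.984, 0.002], [-0.004, -0.002, -1.0]]
force: [-0.8, 0.2, -0.2]
opening: 0.288
```

Then rise and retreat high above the row for the final checks.

```bash
python3 -m inch '[{"gripper":15,"dx":0,"dy":0,"dz":15,"turn":0},{"gripper":15,"dx":0,"dy":0,"dz":30,"turn":0},{"gripper":15,"dx":0,"dy":0,"dz":42,"turn":0},{"gripper":15,"dx":0,"dy":0,"dz":42,"turn":0}]'
python3 -m inch '[{"gripper":50,"dx":0,"dy":0,"dz":0,"turn":0},{"gripper":50,"dx":0,"dy":0,"dz":0,"turn":0},{"gripper":50,"dx":0,"dy":0,"dz":0,"turn":0},{"gripper":50,"dx":0,"dy":0,"dz":0,"turn":0},{"gripper":50,"dx":0,"dy":0,"dz":-40,"turn":0},{"gripper":50,"dx":0,"dy":0,"dz":-80,"turn":0},{"gripper":50,"dx":0,"dy":0,"dz":-120,"turn":0},{"gripper":50,"dx":-40,"dy":0,"dz":-160,"turn":0},{"gripper":50,"dx":-80,"dy":0,"dz":-190,"turn":0},{"gripper":50,"dx":-120,"dy":0,"dz":-220,"turn":0},{"gripper":50,"dx":-120,"dy":0,"dz":-220,"turn":0},{"gripper":50,"dx":-120,"dy":0,"dz":-220,"turn":0}]'
python3 - <<'E'
from h import *
st();lids()
im,K,T=snap('side');im2,_,_=snap('scene')
a=cv2.resize(im[170:410,150:410],(400,370));b=cv2.resize(im2[160:320,190:420],(400,278));o=np.zeros((370,800,3),np.uint8);o[:,:400]=a;o[:278,400:]=b
cv2.imwrite('pics/final.png',o[:,:,::-1])
E
```

```text
time_s: 42.95
position: [0.6653, -0.1598, 0.0932]
tcp_rot: [[0.984, 0.179, -0.005], [0.179, -0.984, 0.002], [-0.004, -0.003, -1.0]]
force: [-0.3, -0.6, 0.3]
opening: 0.291
time_s: 44.15
position: [0.5489, -0.1824, 0.318]
tcp_rot: [[0.984, 0.178, 0.004], [0.178, -0.984, -0.002], [0.003, 0.002, -1.0]]
force: [-0.0, -0.1, -0.9]
opening: 0.5
44.1 [ 548.9 -182.4  318. ] yaw 10.2 F [-0.  -0.1 -0.9] op 0.5
lid c [ 316. -164.] size 60 29 yaw -72.2 knob [ 299. -112.] tube [ 331. -211.] px [273. 378.]
lid c [ 618. -167.] size 59 45 yaw 9.6 knob [ 564. -176.] tube [ 666. -159.] px [315. 135.]
lid c [ 670. -159.] size 25 24 yaw -79.7 knob [ 660. -106.] tube [ 678. -208.] px [317.  80.]
lid c [713. -59.] size 52 15 yaw -79.7 knob [703.  -6.] tube [ 721. -107.] px [216.   6.]
```

View pics/final.png

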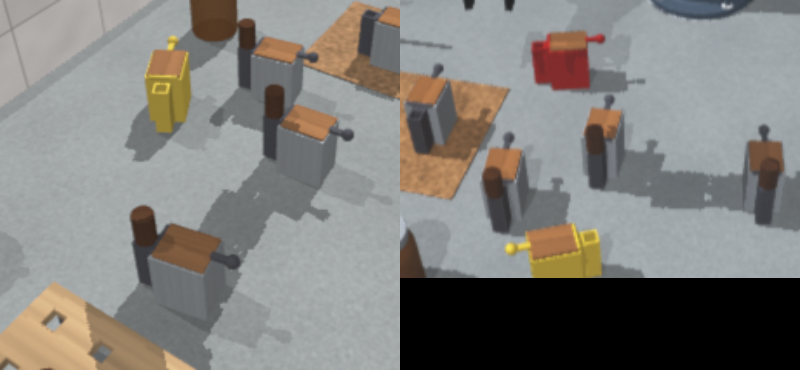

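All three good caddies show a seated, upright stirrer (side crop (247,40), (273,105), (143,225)). B is on the mat with its lid shut and its tube empty. A's heading looks a little changed, so I'll measure it and C once from above.

```bash
python3 -m inch '[{"gripper":50,"dx":2,"dy":-310,"dz":0,"turn":0.178},{"gripper":50,"dx":2,"dy":-310,"dz":0,"turn":0.178},{"gripper":50,"dx":2,"dy":-310,"dz":0,"turn":0.178},{"gripper":50,"dx":2,"dy":-310,"dz":0,"turn":0.178},{"gripper":50,"dx":2,"dy":-310,"dz":0,"turn":0.178},{"gripper":50,"dx":2,"dy":-310,"dz":0,"turn":0.178},{"gripper":50,"dx":2,"dy":-310,"dz":0,"turn":0.178},{"gripper":50,"dx":2,"dy":-310,"dz":0,"turn":0.178},{"gripper":50,"dx":2,"dy":-310,"dz":0,"turn":0.178}]'
python3 - <<'E'
from h import *
st();lids('fin2');_,K,T=snap('side','finside');im,_,_=snap('wrist')
print([np.round(px(*cal('wrist',read_state()),d['extent'][:2],.1)*1000) for d in recognise('wrist','stirrer_1')])
E
```

```text
time_s: 45.2
position: [0.4961, 0.123, 0.3151]
tcp_rot: [[1.0, 0.002, -0.001], [0.002, -1.0, -0.001], [-0.001, 0.001, -1.0]]
force: [0.2, -0.1, -0.9]
opening: 0.504
45.2 [496.1 123.  315.1] yaw 0.1 F [ 0.2 -0.1 -0.9] op 0.504
lid c [502. -51.] size 60 46 yaw 4.0 knob [448. -54.] tube [551. -47.] px [480. 196.]
lid c [514. 193.] size 59 46 yaw 11.0 knob [461. 183.] tube [562. 202.] px [252. 185.]
lid c [560. 209.] size 27 25 yaw -89.8 knob [560. 263.] tube [560. 160.] px [234. 140.]
[array([560., 202., 100.]), array([445., 395., 100.]), array([553., -49., 100.]), array([503., 399., 100.])]
```

View pics/fin2.png

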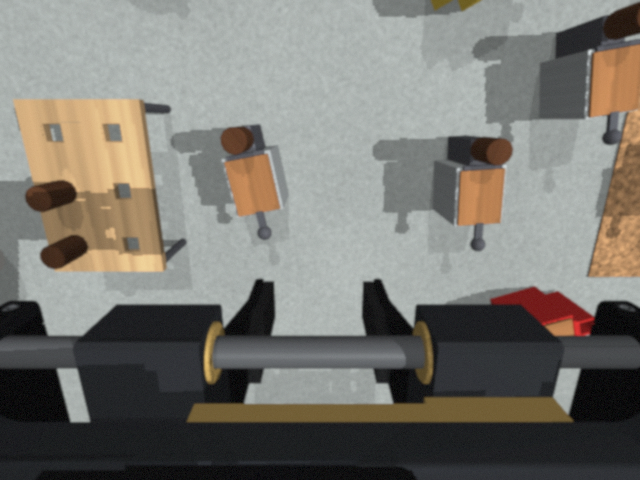

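A and C stand where they were, lids shut, with stirrers at (237,140) and (490,150) over their tubes. I'm handing in.

```bash
python3 -c "
from rig import *
print(hand_in())"
```

```text
the job is handed in; nothing more can be done
None
```

The job is done and handed in at about 45 s of the 210 s allowed. `hand_in()` gives no verdict, so what follows rests on my own checks.

**Lid tests:** I raised all four lids, left to right, to about 0.7 rad. The first, third and last caddies dropped shut, so they are good. The second stayed up at 0.70 rad, so it is stiff.

**Stiff caddy:** I pressed its lid shut and stood it upright on the mat at about (0.50, −0.33). There is no stirrer in it. My lid-angle fit was unreliable there because the wood lid and the cork mat are too alike in colour, but the pictures show the lid shut.

**Good caddies:** each got one stirrer in its tube.
- **First and third:** the last wrist view measured them within about 1 mm of their start, lids shut, with the stirrers over the tubes.
- **Last:** just after its stirrer went in, I measured it unmoved with its lid shut. The side view shows the stirrer seated and upright.

The lid yaws read 1 to 2 degrees lower on later looks than at first; the positions agreed, so I took that as measurement noise. I saw no knocked caddy and no slackened grip. There was no cup beyond the row, and I did not touch the red and yellow look-alikes.

I viewed 14 pictures.

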